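Knock a stuck side cover loose from a cylinder head

ROBOT

A 6-joint arm with a two-finger parallel gripper is mounted at the origin on the work surface. World frame = base frame: x ahead of the robot, y to its left, z up, the work surface at z = 0. Lengths are in m, angles in rad, forces in N, time in s.
With the tool pointing down it reaches from about 0.25 to 0.775 m from the base axis. Payload 4 kg.
Tool frame: the origin (TCP) lies at the very end of the fingers, on their centre line; the grasp point (between the pads) lies 19 mm behind it; z points along the fingers, y is the line along which they close (so a half turn about z gives the same grasp; the last joint's range is limited). The gripper opens to 94 mm and grips with 3 to 60 N. Pads are 16 mm wide; open, the fingers measure 119 mm over their backs; the gripper's body (75 mm by 177 mm) begins 78 mm behind the grasp point.
Start: joints at [-1.271, 0.087, 1.371, -0, 1.684, -0.103], TCP at [0.216, -0.506, 0.185] pointing down, gripper open.
Joint ranges: [-3.1, 3.1], [-0.76, 2.03], [0.27, 2.55], [-1.08, 4.22], [0.17, 2.65], [-2.57, 2.57]. Speed limits (rad/s): [2.79, 2.79, 3.14, 3.14, 3.14, 3.14].

INTERFACE

Orientations are given as a unit quaternion [x, y, z, w].
In Python, from plant import status, cams, workorder gives the robot as it stands.
- The arm moves only by the tool carry_out, never from a script. Its argument "motion" is a list of rows, each an object of numbers: "grip": the opening, from 0 (shut) to 1 (fully open); "dx", "dy", "dz": the shift along the tool's x, y, z in cm; "rx", "ry", "rz": the turn, a rotation vector about the tool's x, y, z in rad. In form: [{"grip": .., "dx": .., "dy": .., "dz": .., "rx": .., "ry": .., "rz": ..}, ...]. A call has 1 to 20 rows; each row shifts and turns the commanded pose from where the row before left it, along the tool's axes as they then stand; what a row does not reach is not made up. A row lasts 1/10 s, in which the tool goes at most 50 mm and 8.59 degrees, less where a joint would pass 70% of its speed; a pose out of reach is approached as far as the arm can. A call is refused whole if a number of a shift passes 5 or a number of a turn 0.15, either way. A call with a gripper value outside its range is refused whole. The fingers move at their own pace and stop on an object; the grip force is fixed at half the most. Time passes only in rows, so rows that do not move let the fingers close. It gives the time, the measured TCP pose, the force, the opening and the grip force at its end, in the units of the state.
- status.observe(): the state, without advancing time (a new reading comes with each control period).
- cams.grab_frame(name): name is "scene" or "side" or "wrist"; returns a dict with "image" (480x640x3 uint8, red, green, blue), "range_z" (480x640 float32, m along the optical axis (not along the pixel's ray), 0 where there is no reading), "camera_matrix" (3x3 intrinsics, pixels), "extrinsics" (4x4, takes a point from camera to world coordinates); the wrist camera has in their place "T_tool_cam" (4x4, takes a point from camera to tool coordinates, whose origin is the TCP and whose axes are the flange's). Camera axes: x right, y down, z forward; pixel columns grow to the right and rows downward; lengths in m; the calibration is good to about 2 mm. A picture is of the moment at which its call begins: read the wrist's pose just before it.
- workorder.job_done(): hands the job in; it is judged then, once.
The state is a dict: "t": time; "joints": joint angles; "joint_vel": joint speeds; "tau": joint torques, N m; "position": TCP position; "eef_rot": TCP orientation; "force": force on the tool from outside, world axes, zero at the start; "torque": the same for the moment, N m; "finger_gap": opening from 0.0 (shut) to 1.0 (fully open); "finger_force": force on a finger pad.
Only numpy, scipy, OpenCV 4.12 (cv2) and the standard library are available. Lean on these libraries where they do the work, as an engineer would, in place of code of your own. Each camera call takes 0.05 s, during which the arm holds its last target. There are 200 camera calls.

TASK

The grey side cover is stuck on the two dowels of the cylinder head. Take the mallet by its handle and work the cover outward with light taps or nudges (never over 18 N) on the steel pins at the inner side of its two upright lugs, in turn, red lug first, until it stands about 8 mm off the gasket along its whole length, still on its dowels. Keep the gripper off the cover, disturb nothing else, and gently stand the mallet upright on the black mat again.

Things in the scene. Friction and masses are not known exactly. Their poses are not given: they have to be found in the camera images.
- head: Finned aluminium cylinder head, fixed: 170 mm wide (y), x = -75 to +60 mm, flat top at z = 66 mm. Origin: centre of its underside. x points out of the face that carries the cover (roughly away from the robot), y to the red lug's side, z up. A 3 mm gasket on that face ends at x = 63 mm. Two steel dowels stick out along x at y = +-30, z = 35 mm, to x = 112 mm.
- cover: Grey plate, 14 mm thick (x), 144 mm wide, 62 mm high, on the gasket at the start; moves only out along the dowels (35 mm at most) and rocks about the vertical. Origin: on its inner face at the red side's dowel; axes as the head's when square. Each dowel grips it with about 14 N of dry friction; a spring of 35 N m/rad resists rocking. The mallet must never press on it with 18 N.
- end_red (a point): Point on the cover's inner face at the red side's dowel (head frame, at the start: 63, +30, 35 mm). The gap to the gasket there is its x in the head's frame less 63 mm; wanted 5 to 12 mm. The cover stays where it is left, bar a little spring-back.
- end_blue (a point): The same at the dowel on the blue side (head frame, at the start: 63, -30, 35 mm). Gap wanted 5 to 12 mm.
- lug_red: Red lug fast on the cover's top, at y = +60 mm of the head: 14 mm thick (x), 34 mm wide (y), 64 to 114 mm above the bench. Origin: middle of its inner face, 89 mm above the bench; there a tight steel pin, 18 mm across, sticks out towards the head's -x by 1 to 19 mm (differs each time and for each lug, not measured). Tap on its end: from about 10 N this side of the cover swings out.
- lug_blue: Blue lug, the same at y = -60 mm of the head, with its own pin. On either, a nudge stopped at about 14 N brings that side 1 to 3 mm further out; a side that was just pushed binds, so that only the other one moves easily. Forcing a bound side, or pushing the whole cover out at once, takes up to 28 N: too much.
- mallet_grip (a point): Handle of the mallet, which stands upright on its head: a point on the handle's axis, 85 mm above the head's underside (35 mm above the head's top, 50 mm below the handle's end). Axes as mallet. Hold it firmly: in a weak grip the mallet turns under the taps.
- mallet: Short soft-faced mallet, about 0.4 kg. Origin: centre of its head's underside. Head: orange block with black striking faces at x = +45 and -45 mm, 40 mm wide (y), 50 mm high. The wooden handle rises from its middle along z, 30 mm (x) by 24 mm (y), from 50 to 135 mm above the underside. A grip across the 30 mm (fingers closing along x, the striking direction) holds best against taps.
- mat: Black rubber mat, fixed to the bench, 180 mm (x) by 140 mm (y), 4 mm thick; origin at the centre of its underside. The mallet stands on it at the start and must stand on it in the end.
- tray: Blue open parts tray, fixed, 160 mm by 130 mm, 30 mm high; origin at the centre of its underside.
- piston: Aluminium piston, 62 mm across, 50 mm high, standing loose in the tray; origin at the centre of its underside. Leave alone.
- spray_can: Spray can, 60 mm across, 150 mm high, standing loose on the bench; origin at the centre of its underside. Leave alone.
- barrel: Finned cylinder barrel, 92 mm across, 71 mm high, standing loose on the bench; origin at the centre of its underside. Leave alone.
There are look-alikes about, which are no part of the job. There is more than one size of the mat; the one meant has the size given above.

How it is judged:
On the way, in this order (a step that is already met when the one before it is completed fails the run):
1. the mallet is taken off the mat (z of mallet in the frame of mat above 0.03 m), for 0.1 s.
2. the mallet presses on the red lug (contact force between mallet and lug_red above 4 N), for 0.02 s.
3. then on the blue lug (contact force between mallet and lug_blue above 4 N), for 0.02 s.
4. then on the red lug again (contact force between mallet and lug_red above 4 N), for 0.02 s.
5. the cover stands 5 to 12 mm off the gasket at both dowels (x of end_red in the frame of head between 0.068 and 0.075 m and x of end_blue in the frame of head between 0.068 and 0.075 m), for 0.1 s.
At the end, for the whole second after the job is handed in: The cover stands 5 to 12 mm off the gasket at both dowels, and the mallet stands at rest, upright within 0.1 rad, on the mat, the centre of its head within 80 mm (mat's x) and 60 mm (mat's y) of the mat's centre (all of step 5 and angle between mallet's own z axis and vertical below 0.1 rad and x of mallet in the frame of mat between -0.08 and 0.08 m and y of mallet in the frame of mat between -0.06 and 0.06 m and z of mallet in the frame of mat below 0.012 m and linear speed of mallet below 0.02 m/s); the robot touches nothing.
It fails at once if the mallet presses on the cover or its lugs with more than 18 N (contact force between mallet and cover above 18 N).
It fails at once if the fingers or the arm touch the cover (over 2 N) (contact force between any of the fingers, the arm and cover above 2 N).
It fails at once if the cover is driven 20 mm or more off the gasket at a dowel, nearly off its dowels (x of any of end_red, end_blue in the frame of head above 0.083 m).
It fails at once if the mallet is dropped, thrown or toppled (faster than 0.35 m/s while the fingers do not hold it) (contact force between the fingers and mallet below 0.5 N and linear speed of mallet above 0.35 m/s).
It fails at once if the piston, spray can or barrel is moved by more than 20 mm (distance of any of piston, spray_can, barrel from where it was at the start of the episode above 0.02 m).
It also fails if it takes over 64 s, if anything falls off the work surface, if the arm or the gripper's body presses on something with over 40 N, if the wrist force passes 120 N, or if a joint passes its speed limit or range.

## Working session

There is one attempt and no reset: what is moved stays moved. The work goes in short steps, Python scripts to look and compute and a tool call to move; the robot and the scene stay as the last step left them, time stands still between calls to the robot, and variables do not carry over. Pictures are saved under pics/ and viewed, at most 10 in all, crops included, and the job is handed in when it is done.

Besides the shell and the picture viewer there is one more tool, called after "Call:" by a JSON object that holds its "op" and its "data", one argument or row to a line. carry_out: Moves the arm, as the interface text tells. Its arguments: {"type":"object","properties":{"motion":{"type":"array","items":{"type":"object","properties":{"grip":{"type":"number"},"dx":{"type":"number"},"dy":{"type":"number"},"dz":{"type":"number"},"rx":{"type":"number"},"ry":{"type":"number"},"rz":{"type":"number"}}}}},"required":["motion"]}

```bash
ls; mkdir -p pics
python3 - <<'E'
from plant import status, cams
import cv2, numpy as np
print(status.observe())
for n in ["scene","side"]:
    f=cams.grab_frame(n); np.savez(f"{n}0.npz",**f)
    cv2.imwrite(f"pics/{n}0.png",f["image"][:,:,::-1]); print(n,f["camera_matrix"],f["extrinsics"])
E
```

```text
pics
{'t': 0.0, 'joints': array([-1.27110848e+00,  8.79619530e-02,  1.37222364e+00,  1.26749828e-06,
        1.68357925e+00, -1.03130270e-01]), 'joint_vel': array([ 0.00058743,  0.00036541,  0.00192049, -0.00014379, -0.00046502,
        0.00029237]), 'tau': array([ 8.36688178e-04, -3.40182352e+01, -3.02424252e+01,  7.19627109e-02,
        3.31983122e-02, -1.76034919e-04]), 'position': array([ 0.21541625, -0.50543119,  0.18371595]), 'eef_rot': array([ 9.79785076e-01,  2.00050055e-01, -1.05941777e-04, -1.08091773e-03]), 'force': array([-1.27601768, -0.03903195,  0.31712874]), 'torque': array([-0.0138789 , -0.05070147,  0.04532194]), 'finger_force': 0.0, 'finger_gap': 1.0017512278167133}
scene [[582.41125742   0.         314.61847768]
 [  0.         582.41125742 240.52338681]
 [  0.           0.           1.        ]] [[ 0.68295196  0.58906789 -0.43194403  1.12059247]
 [ 0.73041956 -0.55719119  0.39500031 -0.59209395]
 [-0.00799341 -0.5852666  -0.81080152  1.27853083]
 [ 0.          0.          0.          1.        ]]
side [[586.94976758   0.         312.27244093]
 [  0.         586.94976758 240.37115851]
 [  0.           0.           1.        ]] [[-0.98444499 -0.11530142  0.13256563  0.30564945]
 [-0.17457359  0.55689927 -0.81202664  1.07466706]
 [ 0.01980213 -0.82253802 -0.56836528  0.82140198]
 [ 0.          0.          0.          1.        ]]
```

View pics/scene0.png

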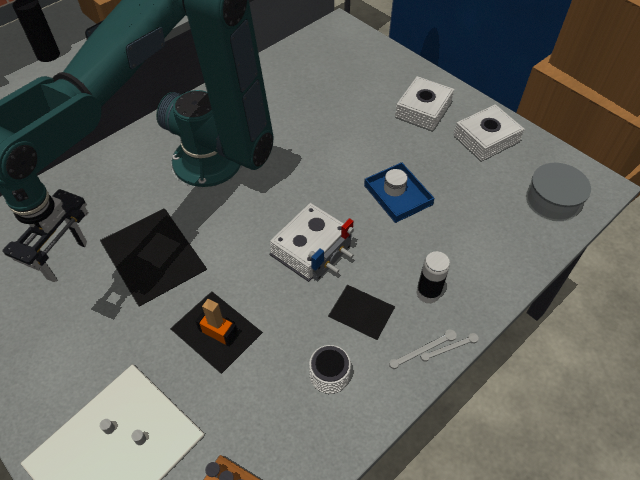

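View pics/side0.png

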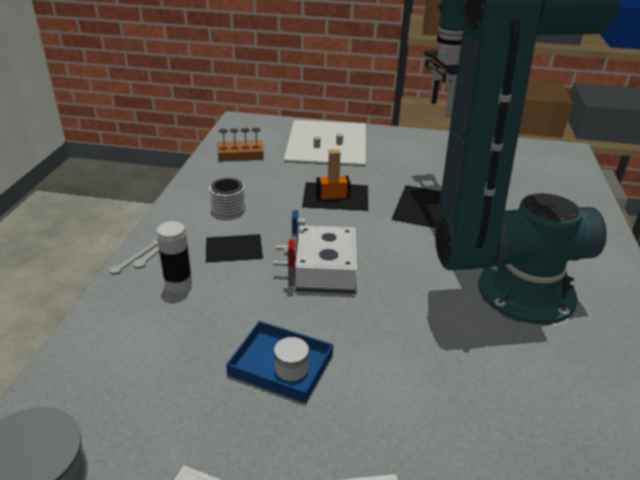

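The scene view shows the mallet at (215,320) on the middle mat (216,331). The head is at (312,240), with the red lug at (347,228) and the blue lug at (317,260). The possible mix-ups:
- **Mats:** a larger one at (153,255) and a smaller one at (362,311).
- **Head:** finned blocks at (425,100) and (489,130).
- **Mallet:** none.

Next I'll measure positions.

```bash
cat > h.py <<'E'
import cv2, numpy as np
def cloud(f,T=None):
    K=f["camera_matrix"]; z=f["range_z"]; v,u=np.indices(z.shape)
    p=np.stack([(u-K[0,2])/K[0,0]*z,(v-K[1,2])/K[1,1]*z,z],-1)
    T=f["extrinsics"] if T is None else T
    return p@T[:3,:3].T+T[:3,3]
def hsv(f): return cv2.cvtColor(f["image"],cv2.COLOR_RGB2HSV)
def rect(P):
    (c,s,a)=cv2.minAreaRect((P[:,:2]*1000).astype(np.float32)); return np.round(c,1),np.round(s,1),round(a,1)
E
python3 - <<'E'
from h import *
for n in ["scene","side"]:
    f=dict(np.load(n+"0.npz")); P=cloud(f); H=hsv(f); h,s,v=[H[...,i].astype(int) for i in range(3)]
    z=P[...,2]; ok=f["range_z"]>0
    X=P[...,0];Y=P[...,1]
    def cc(m,minA=30):
        k,l,st,ce=cv2.connectedComponentsWithStats(m.astype(np.uint8))
        return [(st[i,4],ce[i].round(),l==i) for i in range(1,k) if st[i,4]>=minA]
    print("==",n)
    for name,m in dict(orange=(h>=5)&(h<=16)&(s>200)&(v>120),red=((h<5)|(h>174))&(s>170)&(v>80),blue=(h>100)&(h<120)&(s>150),black=(v<45)&(abs(z-.004)<.01),
        wood=(h>8)&(h<20)&(s>80)&(s<200)&(z>.06)&(z<.18)).items():
        for a,c,mm in cc(m&ok&(X<1)&(X>0.1)&(abs(Y)<.8)&(z<.25)&(z>-.02)):
            p=P[mm]; print(name,a,c,"z",p[:,2].min().round(3),np.median(p[:,2]).round(3),p[:,2].max().round(3),rect(p))
    m=ok&(abs(z-.066)<.006)&(s<60)&(v>120)
    for a,c,mm in cc(m,200): print("top66",a,c,rect(P[mm]))
E
```

```text
== scene
orange 211 [216. 326.] z 0.047 0.054 0.091 (array([ 482.4, -328.7]), array([70.8, 39.8]), 19.4)
red 58 [347. 223.] z 0.104 0.11 0.115 (array([515.3,  74.7]), array([13.7, 36.9]), 10.5)
blue 1796 [400. 195.] z -0.005 0.008 0.037 (array([484.5, 311.9]), array([135.9, 167.1]), 77.2)
blue 180 [317. 259.] z 0.06 0.096 0.118 (array([533.2, -46. ]), array([16.1, 36.1]), 4.8)
black 32 [227. 178.] z -0.001 0.008 0.013 (array([102.8,  -6.9]), array([ 4.7, 44.2]), 0.7)
black 4695 [156. 261.] z -0.003 0.006 0.014 (array([ 196.3, -318.4]), array([196.4, 217.8]), 81.6)
black 1966 [362. 312.] z -0.006 0.003 0.013 (array([677.7, -32.4]), array([134.7, 109.9]), 18.1)
black 2680 [217. 335.] z -0.005 0.005 0.014 (array([ 473.2, -329.3]), array([181.7, 140. ]), 6.1)
wood 392 [212. 313.] z 0.061 0.119 0.146 (array([ 482.7, -328.2]), array([32.3, 27.3]), 16.5)
top66 1978 [308. 234.] (array([447.6,   4. ]), array([135. , 168.1]), 6.5)
== side
orange 46 [342. 180.] z 0.05 0.053 0.063 (array([ 456.6, -327. ]), array([21.8, 38. ]), 6.8)
orange 46 [324. 180.] z 0.049 0.052 0.057 (array([ 502.6, -311.6
[... 160 characters left out ...]
 (array([529.2, -35.4]), array([ 6.9, 34.6]), 11.6)
blue 3691 [276. 362.] z -0.002 0.006 0.034 (array([482.7, 319.9]), array([132.8, 159.6]), 76.8)
black 993 [337. 199.] z -0.004 0.003 0.014 (array([ 472.7, -322.5]), array([171.4, 139.3]), 6.3)
black 1415 [419. 206.] z -0.002 0.004 0.01 (array([ 243.1, -319.4]), array([198.9, 111. ]), 83.3)
black 1219 [233. 248.] z -0.003 0.002 0.008 (array([677. , -29.5]), array([127. , 104.1]), 18.4)
black 128 [325. 290.] z -0.0 0.005 0.009 (array([434.7,  90. ]), array([124.1,  11.9]), 7.5)
wood 290 [334. 164.] z 0.06 0.102 0.144 (array([ 479.8, -318.5]), array([29.1, 23.9]), 19.7)
top66 2209 [327. 248.] (array([446.9,   8.5]), array([130.8, 172.6]), 7.9)
```

Call:
{"op": "carry_out", "data": {
  "motion": [
    {"grip":1,"dx":3.16,"dy":-0.61,"dz":-0.7},
    {"dx":3.16,"dy":-0.61,"dz":-0.7,"grip":1},
    {"dx":3.16,"dy":-0.61,"dz":-0.7,"grip":1},
    {"dx":3.16,"dy":-0.61,"dz":-0.7,"grip":1},
    {"dx":3.16,"dy":-0.61,"dz":-0.7,"grip":1},
    {"dx":3.16,"dy":-0.61,"dz":-0.7,"grip":1},
    {"dx":3.16,"dy":-0.61,"dz":-0.7,"grip":1},
    {"dx":3.16,"dy":-0.61,"dz":-0.7,"grip":1},
    {"dx":3.16,"dy":-0.61,"dz":-0.7,"grip":1},
    {"dx":3.16,"dy":-0.61,"dz":-0.7,"grip":1},
    {"rz":-0.148,"grip":1},
    {"rz":-0.148,"grip":1},
    {"rz":-0.148,"grip":1},
    {"rz":-0.148,"grip":1},
    {"rz":-0.148,"grip":1},
    {"rz":-0.148,"grip":1},
    {"rz":-0.148,"grip":1},
    {"rz":-0.148,"grip":1},
    {"rz":-0.148,"grip":1},
    {"rz":-0.148,"grip":1}
  ]
}}

```text
validation failed for argument at $.mo...
```

```bash
cat >> h.py <<'E'
from scipy.spatial.transform import Rotation as R
def wrist():
    from plant import status,cams
    s=status.observe(); f=cams.grab_frame("wrist"); T=np.eye(4)
    T[:3,:3]=R.from_quat(s["eef_rot"]).as_matrix(); T[:3,3]=s["position"]
    return s,f,cloud(f,T@f["T_tool_cam"])
def todir(s,d):
    "world vector (mm) -> tool axes (cm)"
    return (R.from_quat(s["eef_rot"]).inv().apply(d)/10).round(2)
def yawy(s):
    y=R.from_quat(s["eef_rot"]).as_matrix()[:,1]; return np.degrees(np.arctan2(y[1],y[0])).round(2)
E
python3 - <<'E'
from h import *
s,f,P=wrist(); cv2.imwrite("pics/w1.png",f["image"][:,:,::-1]); np.savez("w1.npz",P=P,im=f["image"],r=f["range_z"])
print(s["t"],s["position"],yawy(s),s["force"],f["T_tool_cam"])
H=hsv(f);h,sa,v=[H[...,i].astype(int) for i in range(3)]; z=P[...,2]; ok=f["range_z"]>0
for n,m in dict(handle=ok&(z>.125)&(z<.15),headtop=ok&(z>.047)&(z<.06),orange=(h>=5)&(h<=16)&(sa>200)&(v>100)&ok).items():
    if m.any(): 
        k,l,st,ce=cv2.connectedComponentsWithStats(m.astype(np.uint8)); i=1+st[1:,4].argmax()
        print(n,st[i],rect(P[l==i]),np.median(z[l==i]))
E
```

```text
0.1 [ 0.21540999 -0.50548834  0.18386054] -66.92 [-2.84346383e-01 -5.78919079e-01  3.93057024e-04] [[-6.94051001e-04 -9.60518177e-01 -2.78216373e-01  8.15424294e-02]
 [ 9.99998884e-01 -2.98518903e-04 -1.46403099e-03  3.61236535e-04]
 [ 1.32317553e-03 -2.78217079e-01  9.60517312e-01 -2.00720972e-01]
 [ 0.00000000e+00  0.00000000e+00  0.00000000e+00  1.00000000e+00]]
```

Call:
{"op": "carry_out", "data": {
  "motion": [
    {"grip":1,"dx":3.16,"dy":-0.61,"dz":-0.7,"rx":0,"ry":0,"rz":0},
    {"grip":1,"dx":3.16,"dy":-0.61,"dz":-0.7,"rx":0,"ry":0,"rz":0},
    {"grip":1,"dx":3.16,"dy":-0.61,"dz":-0.7,"rx":0,"ry":0,"rz":0},
    {"grip":1,"dx":3.16,"dy":-0.61,"dz":-0.7,"rx":0,"ry":0,"rz":0},
    {"grip":1,"dx":3.16,"dy":-0.61,"dz":-0.7,"rx":0,"ry":0,"rz":0},
    {"grip":1,"dx":3.16,"dy":-0.61,"dz":-0.7,"rx":0,"ry":0,"rz":0},
    {"grip":1,"dx":3.16,"dy":-0.61,"dz":-0.7,"rx":0,"ry":0,"rz":0},
    {"grip":1,"dx":3.16,"dy":-0.61,"dz":-0.7,"rx":0,"ry":0,"rz":0},
    {"grip":1,"dx":3.16,"dy":-0.61,"dz":-0.7,"rx":0,"ry":0,"rz":0},
    {"grip":1,"dx":3.16,"dy":-0.61,"dz":-0.7,"rx":0,"ry":0,"rz":0},
    {"grip":1,"dx":0,"dy":0,"dz":0,"rx":0,"ry":0,"rz":-0.148},
    {"grip":1,"dx":0,"dy":0,"dz":0,"rx":0,"ry":0,"rz":-0.148},
    {"grip":1,"dx":0,"dy":0,"dz":0,"rx":0,"ry":0,"rz":-0.148},
    {"grip":1,"dx":0,"dy":0,"dz":0,"rx":0,"ry":0,"rz":-0.148},
    {"grip":1,"dx":0,"dy":0,"dz":0,"rx":0,"ry":0,"rz":-0.148},
    {"grip":1,"dx":0,"dy":0,"dz":0,"rx":0,"ry":0,"rz":-0.148},
    {"grip":1,"dx":0,"dy":0,"dz":0,"rx":0,"ry":0,"rz":-0.148},
    {"grip":1,"dx":0,"dy":0,"dz":0,"rx":0,"ry":0,"rz":-0.148},
    {"grip":1,"dx":0,"dy":0,"dz":0,"rx":0,"ry":0,"rz":-0.148},
    {"grip":1,"dx":0,"dy":0,"dz":0,"rx":0,"ry":0,"rz":-0.148}
  ]
}}

```text
t: 2.15
position: [0.4823, -0.3259, 0.2543]
eef_rot: [0.586, 0.81, 0.0, -0.001]
force: [0.5, -0.4, -0.1]
finger_gap: 0.999
finger_force: 0.0
```

```bash
cat > look.py <<'E'
from h import *
import sys
s,f,P=wrist(); n=sys.argv[1]; cv2.imwrite(f"pics/{n}.png",f["image"][:,:,::-1]); np.savez(n+".npz",P=P,image=f["image"],r=f["range_z"])
print(s["t"],s["position"],yawy(s),s["force"])
H=hsv(f);h,sa,v=[H[...,i].astype(int) for i in range(3)]; z=P[...,2]; ok=f["range_z"]>0
for n,m in dict(handle=ok&(z>.125)&(z<.15)&(h>5)&(h<25)&(sa>60),headtop=ok&(z>.047)&(z<.06),orange=(h>=5)&(h<=16)&(sa>200)&(v>100)&ok).items():
    if m.any(): 
        k,l,st,ce=cv2.connectedComponentsWithStats(m.astype(np.uint8)); i=1+st[1:,4].argmax()
        print(n,st[i],rect(P[l==i]),np.median(z[l==i]))
E
python3 look.py w2
```

```text
2.15 [ 0.48225409 -0.32587558  0.25430939] 18.23 [ 0.50605422 -0.37514915 -0.11591351]
handle [305 213  33  28 880] (array([ 482.3, -326. ]), array([29.9, 23.9]), 18.5) 0.13958905129888094
headtop [ 283  192   78   35 1835] (array([ 482.4, -326. ]), array([90.1, 39.8]), 17.8) 0.0546084657935611
```

View pics/w2.png

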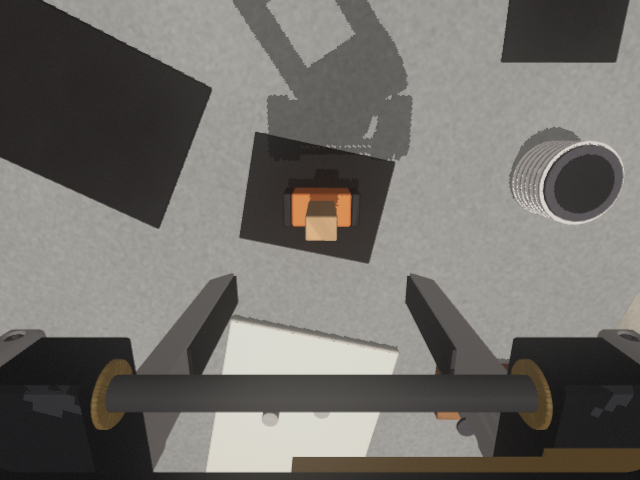

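Call:
{"op": "carry_out", "data": {
  "motion": [
    {"grip":1,"dx":0,"dy":0,"dz":3,"rx":0,"ry":0,"rz":0},
    {"grip":1,"dx":0,"dy":0,"dz":3,"rx":0,"ry":0,"rz":0},
    {"grip":1,"dx":0,"dy":0,"dz":3,"rx":0,"ry":0,"rz":0},
    {"grip":1,"dx":0,"dy":0,"dz":3,"rx":0,"ry":0,"rz":0},
    {"grip":1,"dx":0,"dy":0,"dz":2,"rx":0,"ry":0,"rz":0},
    {"grip":1,"dx":0,"dy":0,"dz":1.4,"rx":0,"ry":0,"rz":0},
    {"grip":1,"dx":0,"dy":0,"dz":1.0,"rx":0,"ry":0,"rz":0},
    {"grip":1,"dx":0,"dy":0,"dz":0.6,"rx":0,"ry":0,"rz":0},
    {"grip":1,"dx":0,"dy":0,"dz":0,"rx":0,"ry":0,"rz":0},
    {"grip":1,"dx":0,"dy":0,"dz":0,"rx":0,"ry":0,"rz":0}
  ]
}}

```text
t: 3.2
position: [0.483, -0.3265, 0.086]
eef_rot: [0.589, 0.808, -0.0, 0.001]
force: [0.5, -0.3, 0.4]
finger_gap: 0.999
finger_force: 0.0
```

The mallet (handle end at (321,228)) stands on the mid-size mat between the fingers. I'll lower a bit more and close.

Call:
{"op": "carry_out", "data": {
  "motion": [
    {"grip":1,"dx":0,"dy":0,"dz":0.8,"rx":0,"ry":0,"rz":0},
    {"grip":1,"dx":0,"dy":0,"dz":0.8,"rx":0,"ry":0,"rz":0},
    {"grip":1,"dx":0,"dy":0,"dz":0,"rx":0,"ry":0,"rz":0},
    {"grip":0.2,"dx":0,"dy":0,"dz":0,"rx":0,"ry":0,"rz":0},
    {"grip":0,"dx":0,"dy":0,"dz":0,"rx":0,"ry":0,"rz":0},
    {"grip":0,"dx":0,"dy":0,"dz":0,"rx":0,"ry":0,"rz":0},
    {"grip":0,"dx":0,"dy":0,"dz":0,"rx":0,"ry":0,"rz":0},
    {"grip":0,"dx":0,"dy":0,"dz":0,"rx":0,"ry":0,"rz":0},
    {"grip":0,"dx":0,"dy":0,"dz":0,"rx":0,"ry":0,"rz":0},
    {"grip":0,"dx":0,"dy":0,"dz":0,"rx":0,"ry":0,"rz":0},
    {"grip":0,"dx":0,"dy":0,"dz":0,"rx":0,"ry":0,"rz":0},
    {"grip":0,"dx":0,"dy":0,"dz":0,"rx":0,"ry":0,"rz":0},
    {"grip":0,"dx":0,"dy":0,"dz":0,"rx":0,"ry":0,"rz":0}
  ]
}}

```text
t: 4.5
position: [0.4821, -0.3261, 0.0688]
eef_rot: [0.589, 0.808, -0.0, -0.0]
force: [-1.3, -0.5, -0.4]
finger_gap: 0.316
finger_force: 30.0
```

Call:
{"op": "carry_out", "data": {
  "motion": [
    {"grip":0,"dx":0,"dy":0,"dz":-1.0,"rx":0,"ry":0,"rz":0},
    {"grip":0,"dx":0,"dy":0,"dz":-3.0,"rx":0,"ry":0,"rz":0},
    {"grip":0,"dx":0,"dy":0,"dz":-4,"rx":0,"ry":0,"rz":0},
    {"grip":0,"dx":0,"dy":0,"dz":-4,"rx":0,"ry":0,"rz":0},
    {"grip":0,"dx":0,"dy":0,"dz":-4,"rx":0,"ry":0,"rz":0},
    {"grip":0,"dx":1,"dy":0.2,"dz":-4,"rx":0,"ry":0,"rz":0},
    {"grip":0,"dx":2.4,"dy":0.5,"dz":-3,"rx":0,"ry":0,"rz":0},
    {"grip":0,"dx":3.3,"dy":0.63,"dz":0,"rx":0,"ry":0,"rz":0},
    {"grip":0,"dx":3.3,"dy":0.63,"dz":0,"rx":0,"ry":0,"rz":0},
    {"grip":0,"dx":3.3,"dy":0.63,"dz":0,"rx":0,"ry":0,"rz":0},
    {"grip":0,"dx":3.3,"dy":0.63,"dz":0,"rx":0,"ry":0,"rz":0},
    {"grip":0,"dx":3.3,"dy":0.63,"dz":0,"rx":0,"ry":0,"rz":0},
    {"grip":0,"dx":3.3,"dy":0.63,"dz":0,"rx":0,"ry":0,"rz":0},
    {"grip":0,"dx":3.3,"dy":0.63,"dz":0,"rx":0,"ry":0,"rz":0},
    {"grip":0,"dx":3.3,"dy":0.63,"dz":0,"rx":0,"ry":0,"rz":0},
    {"grip":0,"dx":2,"dy":0.4,"dz":0,"rx":0,"ry":0,"rz":0.06},
    {"grip":0,"dx":1,"dy":0.16,"dz":0,"rx":0,"ry":0,"rz":0.06},
    {"grip":0,"dx":0,"dy":0,"dz":0,"rx":0,"ry":0,"rz":0.067},
    {"grip":0,"dx":0,"dy":0,"dz":0,"rx":0,"ry":0,"rz":0},
    {"grip":0,"dx":0,"dy":0,"dz":0,"rx":0,"ry":0,"rz":0}
  ]
}}

```text
t: 6.5
position: [0.442, 0.0056, 0.2987]
eef_rot: [0.661, 0.75, -0.0, -0.0]
force: [0.5, 0.4, -3.9]
finger_gap: 0.317
finger_force: 30.0
```

```bash
cat > look2.py <<'E'
from h import *
import sys
s,f,P=wrist(); n=sys.argv[1]; cv2.imwrite(f"pics/{n}.png",f["image"][:,:,::-1]); np.savez(n+".npz",P=P,image=f["image"],r=f["range_z"])
print(s["t"],s["position"],yawy(s),s["force"])
H=hsv(f);h,sa,v=[H[...,i].astype(int) for i in range(3)]; z=P[...,2]; ok=f["range_z"]>0
for n,m in dict(top=ok&(abs(z-.066)<.004)&(sa<60),red=ok&((h<5)|(h>174))&(sa>150)&(z>.107)&(z<.12),blue=ok&(h>100)&(h<125)&(sa>130)&(z>.107)&(z<.12),
   pin=ok&(sa<60)&(z>.08)&(z<.102),mallet=ok&(z>.2)&(h>=5)&(h<16)&(sa>150)).items():
    k,l,st,ce=cv2.connectedComponentsWithStats(m.astype(np.uint8))
    for i in range(1,k):
        if st[i,4]>25: print(n,st[i],rect(P[l==i]),np.median(z[l==i]).round(4))
E
python3 look2.py w3
```

```text
6.5 [0.44204707 0.00562107 0.2987103 ] 7.24 [ 0.4987553   0.4295601  -3.85956334]
top [569 110  31  53 240] (array([740. , 125.7]), array([26.3, 59.8]), 8.5) 0.0657
top [ 272  137  109   86 8820] (array([444.8,  35.9]), array([131.9, 104.1]), 7.4) 0.0669
top [380 167  14  72 680] (array([523.3,  17.6]), array([14.4, 89. ]), 7.6) 0.0667
top [488 345  55  30 344] (array([ 750.4, -177.7]), array([34.9, 86.5]), 81.2) 0.0669
pin [580 108  41  57 769] (array([740.7, 126.9]), array([27.7, 60.3]), 4.7) 0.0912
pin [384 148   5  16  56] (array([507.6,  75.7]), array([ 2.5, 16.6]), 6.4) 0.0942
pin [403 148   5  16  71] (array([527.4,  78.3]), array([ 5.7, 16.5]), 6.5) 0.0978
pin [  0 158   6  37 130] (array([62.2, -5.8]), array([43.6,  4.9]), 83.8) 0.0821
mallet [275 263  20   6  46] (array([418.4,   3. ]), array([12.5,  4.5]), 3.3) 0.2849
```

```bash
python3 -c "
import cv2;i=cv2.imread('pics/w3.png')[110:350,220:520];cv2.imwrite('pics/w3c.png',cv2.resize(i,None,fx=2.5,fy=2.5,interpolation=cv2.INTER_NEAREST))"
```

```text
(no output)
```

View pics/w3c.png

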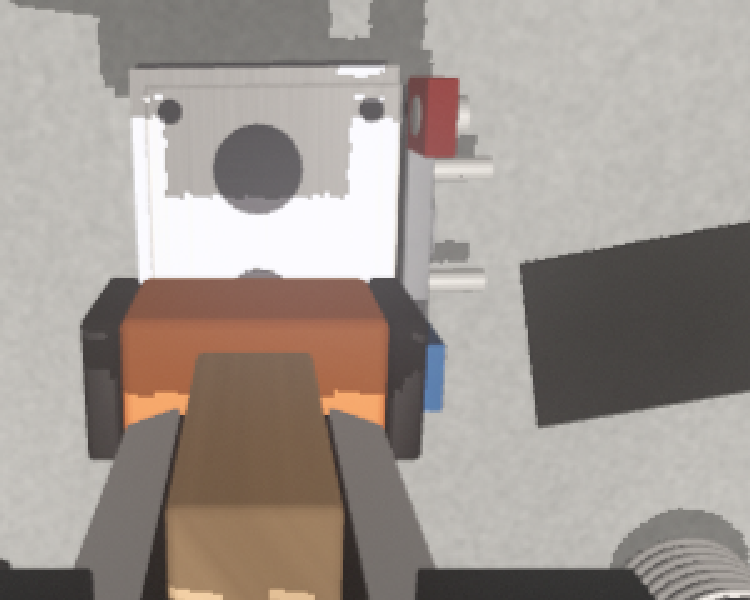

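The red pin shows only about 3 mm, at crop (414,115) on the lug's inner side. The blue pin is hidden by the mallet. I'll go behind the red lug.

Call:
{"op": "carry_out", "data": {
  "motion": [
    {"grip":0,"dx":1,"dy":0.3,"dz":0,"rx":0,"ry":0,"rz":0},
    {"grip":0,"dx":2,"dy":0.6,"dz":0,"rx":0,"ry":0,"rz":0},
    {"grip":0,"dx":2,"dy":0.5,"dz":0,"rx":0,"ry":0,"rz":0},
    {"grip":0,"dx":1,"dy":0.3,"dz":0,"rx":0,"ry":0,"rz":0},
    {"grip":0,"dx":0,"dy":0,"dz":2,"rx":0,"ry":0,"rz":0},
    {"grip":0,"dx":0,"dy":0,"dz":3,"rx":0,"ry":0,"rz":0},
    {"grip":0,"dx":0,"dy":0,"dz":3,"rx":0,"ry":0,"rz":0},
    {"grip":0,"dx":0,"dy":0,"dz":3,"rx":0,"ry":0,"rz":0},
    {"grip":0,"dx":0,"dy":0,"dz":2,"rx":0,"ry":0,"rz":0},
    {"grip":0,"dx":0,"dy":0,"dz":1.4,"rx":0,"ry":0,"rz":0},
    {"grip":0,"dx":0,"dy":0,"dz":0.8,"rx":0,"ry":0,"rz":0},
    {"grip":0,"dx":0,"dy":0,"dz":0.5,"rx":0,"ry":0,"rz":0},
    {"grip":0,"dx":0,"dy":0,"dz":0,"rx":0,"ry":0,"rz":0},
    {"grip":0,"dx":0,"dy":0,"dz":0,"rx":0,"ry":0,"rz":0},
    {"grip":0,"dx":0,"dy":0,"dz":0,"rx":0,"ry":0,"rz":0}
  ]
}}

```text
t: 8.05
position: [0.4524, 0.0672, 0.143]
eef_rot: [0.662, 0.75, 0.001, 0.001]
force: [-0.2, 0.3, -4.9]
finger_gap: 0.316
finger_force: 30.0
```

Run:
```python
from h import *
from plant import cams
s,f,P=wrist(); print(s["t"],s["position"],yawy(s),s["force"])
a=f["image"][60:460,120:620,::-1]
g=cams.grab_frame("side")["image"][190:290,240:365,::-1]
cv2.imwrite("pics/w4.png",np.hstack([cv2.resize(a,(500,400)),cv2.resize(g,(300,400),interpolation=cv2.INTER_CUBIC)]))
```

```text
8.05 [0.45240333 0.06721083 0.14302421] 7.16 [-0.2435047   0.27039509 -4.90754224]
```

View pics/w4.png

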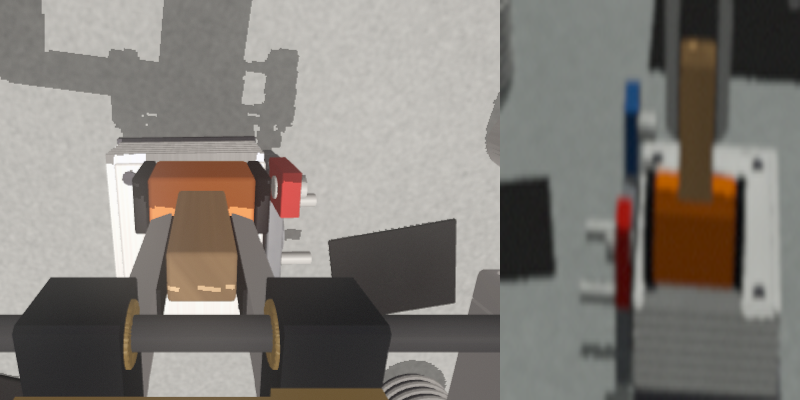

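The wrist view shows the mallet face just short of the red pin (crop (270,188)). The side view (right) shows the blue pin sticking out about 10 mm at (650,122). Now I'll lower slightly and creep in.

Call:
{"op": "carry_out", "data": {
  "motion": [
    {"grip":0,"dx":0,"dy":0,"dz":0.4,"rx":0,"ry":0,"rz":0},
    {"grip":0,"dx":0,"dy":0.2,"dz":0,"rx":0,"ry":0,"rz":0},
    {"grip":0,"dx":0,"dy":0.1,"dz":0,"rx":0,"ry":0,"rz":0},
    {"grip":0,"dx":0,"dy":0.1,"dz":0,"rx":0,"ry":0,"rz":0},
    {"grip":0,"dx":0,"dy":0.1,"dz":0,"rx":0,"ry":0,"rz":0},
    {"grip":0,"dx":0,"dy":0.05,"dz":0,"rx":0,"ry":0,"rz":0},
    {"grip":0,"dx":0,"dy":0.05,"dz":0,"rx":0,"ry":0,"rz":0},
    {"grip":0,"dx":0,"dy":0,"dz":0,"rx":0,"ry":0,"rz":0}
  ]
}}

```text
t: 8.95
position: [0.4577, 0.068, 0.1379]
eef_rot: [0.662, 0.75, -0.0, 0.0]
force: [0.2, 0.8, -4.7]
finger_gap: 0.318
finger_force: 30.0
```

Call:
{"op": "carry_out", "data": {
  "motion": [
    {"grip":0,"dx":0,"dy":0.05,"dz":0,"rx":0,"ry":0,"rz":0},
    {"grip":0,"dx":0,"dy":0.05,"dz":0,"rx":0,"ry":0,"rz":0},
    {"grip":0,"dx":0,"dy":0.05,"dz":0,"rx":0,"ry":0,"rz":0},
    {"grip":0,"dx":0,"dy":0.03,"dz":0,"rx":0,"ry":0,"rz":0},
    {"grip":0,"dx":0,"dy":0.03,"dz":0,"rx":0,"ry":0,"rz":0}
  ]
}}

```text
t: 9.45
position: [0.4597, 0.0682, 0.1379]
eef_rot: [0.662, 0.75, -0.0, 0.0]
force: [-0.5, 0.8, -4.9]
finger_gap: 0.321
finger_force: 30.0
```

Call:
{"op": "carry_out", "data": {
  "motion": [
    {"grip":0,"dx":0,"dy":0.03,"dz":0,"rx":0,"ry":0,"rz":0},
    {"grip":0,"dx":0,"dy":0.03,"dz":0,"rx":0,"ry":0,"rz":0},
    {"grip":0,"dx":0,"dy":0.03,"dz":0,"rx":0,"ry":0,"rz":0},
    {"grip":0,"dx":0,"dy":0.03,"dz":0,"rx":0,"ry":0,"rz":0}
  ]
}}

```text
t: 9.85
position: [0.4609, 0.0684, 0.1378]
eef_rot: [0.662, 0.75, -0.0, 0.0]
force: [0.3, 0.5, -3.3]
finger_gap: 0.319
finger_force: 30.0
```

Call:
{"op": "carry_out", "data": {
  "motion": [
    {"grip":0,"dx":0,"dy":0.03,"dz":0,"rx":0,"ry":0,"rz":0},
    {"grip":0,"dx":0,"dy":0.03,"dz":0,"rx":0,"ry":0,"rz":0},
    {"grip":0,"dx":0,"dy":0.03,"dz":0,"rx":0,"ry":0,"rz":0},
    {"grip":0,"dx":0,"dy":0.03,"dz":0,"rx":0,"ry":0,"rz":0}
  ]
}}

```text
t: 10.25
position: [0.4619, 0.0685, 0.1379]
eef_rot: [0.662, 0.75, -0.0, -0.0]
force: [-1.0, 0.4, -3.5]
finger_gap: 0.318
finger_force: 30.0
```

Call:
{"op": "carry_out", "data": {
  "motion": [
    {"grip":0,"dx":0,"dy":0.03,"dz":0,"rx":0,"ry":0,"rz":0},
    {"grip":0,"dx":0,"dy":0.03,"dz":0,"rx":0,"ry":0,"rz":0},
    {"grip":0,"dx":0,"dy":0.03,"dz":0,"rx":0,"ry":0,"rz":0}
  ]
}}

```text
t: 10.55
position: [0.4623, 0.0685, 0.1378]
eef_rot: [0.662, 0.75, -0.001, -0.001]
force: [-3.3, -0.4, -1.7]
finger_gap: 0.32
finger_force: 30.0
```

Call:
{"op": "carry_out", "data": {
  "motion": [
    {"grip":0,"dx":0,"dy":0.03,"dz":0,"rx":0,"ry":0,"rz":0},
    {"grip":0,"dx":0,"dy":0.03,"dz":0,"rx":0,"ry":0,"rz":0},
    {"grip":0,"dx":0,"dy":0,"dz":0,"rx":0,"ry":0,"rz":0}
  ]
}}

```text
t: 10.85
position: [0.4626, 0.0686, 0.1378]
eef_rot: [0.662, 0.75, -0.001, -0.001]
force: [-5.8, 0.1, -0.4]
finger_gap: 0.32
finger_force: 30.0
```

Call:
{"op": "carry_out", "data": {
  "motion": [
    {"grip":0,"dx":0,"dy":0.03,"dz":-0.02,"rx":0,"ry":0,"rz":0},
    {"grip":0,"dx":0,"dy":0.03,"dz":-0.02,"rx":0,"ry":0,"rz":0},
    {"grip":0,"dx":0,"dy":0,"dz":0,"rx":0,"ry":0,"rz":0}
  ]
}}

```text
t: 11.15
position: [0.4627, 0.0686, 0.1379]
eef_rot: [0.662, 0.75, -0.001, -0.001]
force: [-7.0, -1.0, -1.2]
finger_gap: 0.317
finger_force: 30.0
```

Call:
{"op": "carry_out", "data": {
  "motion": [
    {"grip":0,"dx":0,"dy":0.03,"dz":-0.02,"rx":0,"ry":0,"rz":0},
    {"grip":0,"dx":0,"dy":0.03,"dz":-0.02,"rx":0,"ry":0,"rz":0},
    {"grip":0,"dx":0,"dy":0,"dz":0,"rx":0,"ry":0,"rz":0}
  ]
}}

```text
t: 11.45
position: [0.4628, 0.0686, 0.138]
eef_rot: [0.662, 0.75, -0.002, -0.002]
force: [-7.3, -1.0, -2.1]
finger_gap: 0.321
finger_force: 30.0
```

Call:
{"op": "carry_out", "data": {
  "motion": [
    {"grip":0,"dx":0,"dy":0.04,"dz":-0.01,"rx":0,"ry":0,"rz":0},
    {"grip":0,"dx":0,"dy":0.04,"dz":-0.01,"rx":0,"ry":0,"rz":0},
    {"grip":0,"dx":0,"dy":0,"dz":0,"rx":0,"ry":0,"rz":0}
  ]
}}

```text
t: 11.75
position: [0.4631, 0.0687, 0.138]
eef_rot: [0.662, 0.75, -0.002, -0.002]
force: [-7.0, -1.2, -0.7]
finger_gap: 0.321
finger_force: 30.0
```

Run:
```python
from plant import status
for i in range(3):
    s=status.observe(); print(s["t"],s["force"].round(1),s["torque"].round(2),s["position"].round(4))
```

```text
11.75 [-7.  -1.2 -0.7] [-0.28  1.75  0.  ] [0.4631 0.0687 0.138 ]
11.75 [-7.  -1.2 -0.7] [-0.28  1.75  0.  ] [0.4631 0.0687 0.138 ]
11.75 [-7.  -1.2 -0.7] [-0.28  1.75  0.  ] [0.4631 0.0687 0.138 ]
```

```bash
cat > chk.py <<'E'
from h import *
from plant import cams
import sys
u=np.array([.9914,.1305,0])
def lug(f):
    H=hsv(f);h,s,v=[H[...,i].astype(int) for i in range(3)]; P=cloud(f); ok=(f["range_z"]>0)&(P[...,0]>.45)&(P[...,0]<.6)&(P[...,2]>.075)&(P[...,2]<.125)&(abs(P[...,1])<.12)
    o=[]
    for m in [((h<6)|(h>172))&(s>140)&ok,(h>98)&(h<124)&(s>120)&ok]:
        ys,xs=np.nonzero(m); o.append((len(xs),np.round([xs.mean(),ys.mean()],2),(P[m].mean(0)*1000).round(1),(np.percentile(P[m]@u,[5,50,95])*1000).round(1)))
    return o
if __name__=="__main__":
    for n in ["scene","side"]:
        f=dict(np.load(n+"0.npz")); g=cams.grab_frame(n)
        for a,b in zip(lug(f),lug(g)): print(n,a,"\n   ",b)
E
python3 chk.py
python3 - <<'E'
from h import *
s,f,P=wrist()
H=hsv(f);h,sa,v=[H[...,i].astype(int) for i in range(3)]; z=P[...,2]; ok=f["range_z"]>0
m=ok&(h>5)&(h<25)&(sa>60)&(z>.195)&(z<.225)&(P[...,1]>0)
print("handle top",m.sum(),rect(P[m]),np.polyfit(P[m]@[.9914,.1305,0],z[m],1))
m=ok&(h>3)&(h<20)&(sa>60)&(z>.11)&(z<.135)&(P[...,1]>0)
print("head top",m.sum(),rect(P[m]),np.polyfit(P[m]@[.9914,.1305,0],z[m],1))
cv2.imwrite("pics/w5.png",f["image"][60:460,120:620,::-1])
E
```

```text
scene (118, array([346.33, 226.7 ]), array([517.7,  68.7, 102.5]), array([515. , 523.3, 527.6])) 
    (131, array([346.05, 226.9 ]), array([517.2,  68.2, 101.5]), array([514. , 522.3, 527.7]))
scene (156, array([317.31, 257.68]), array([534.7, -48.2,  99.4]), array([515.5, 525.5, 528.3])) 
    (151, array([317.3 , 257.58]), array([534.4, -47.9,  99.1]), array([515.9, 525.2, 528.4]))
side (112, array([291.11, 250.16]), array([511.6,  87.5,  99. ]), array([513.8, 518.4, 523.2])) 
    (144, array([291.83, 250.22]), array([509.9,  87.9,  99.4]), array([509.9, 516.8, 522.9]))
side (78, array([294.6 , 219.72]), array([528.1, -31.1,  98.8]), array([515.3, 520. , 523.3])) 
    (78, array([294.56, 219.72]), array([528.2, -31. ,  98.8]), array([515.4, 520.2, 523.4]))
handle top 4371 (array([463.9,  69. ]), array([31.4, 24.4]), 6.9) [-0.00852198  0.21137785]
head top 3770 (array([474.8,  74. ]), array([95.5, 33.3]), 5.3) [-0.00978583  0.12768776]
```

View pics/w5.png

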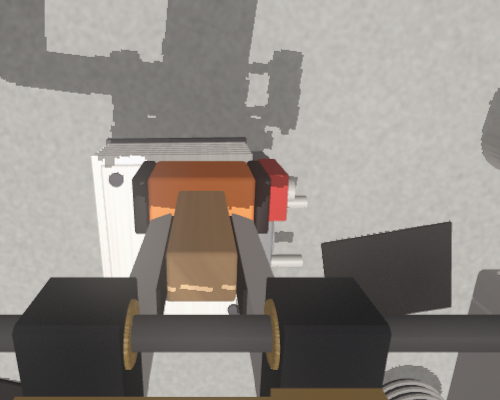

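The view shows the mallet face on the red pin (270,185), with almost no tilt (9 mrad), and the cover hasn't moved yet. The arm itself is just compliant, so I'll keep increasing the push.

Call:
{"op": "carry_out", "data": {
  "motion": [
    {"grip":0,"dx":0,"dy":0.05,"dz":-0.01,"rx":0,"ry":0,"rz":0},
    {"grip":0,"dx":0,"dy":0.05,"dz":-0.01,"rx":0,"ry":0,"rz":0},
    {"grip":0,"dx":0,"dy":0,"dz":0,"rx":0,"ry":0,"rz":0}
  ]
}}

```text
t: 12.2
position: [0.4634, 0.0687, 0.1381]
eef_rot: [0.662, 0.75, -0.003, -0.003]
force: [-9.5, -1.9, -0.6]
finger_gap: 0.319
finger_force: 30.0
```

Call:
{"op": "carry_out", "data": {
  "motion": [
    {"grip":0,"dx":0,"dy":0.05,"dz":-0.01,"rx":0,"ry":0,"rz":0},
    {"grip":0,"dx":0,"dy":0.05,"dz":-0.01,"rx":0,"ry":0,"rz":0},
    {"grip":0,"dx":0,"dy":0,"dz":0,"rx":0,"ry":0,"rz":0}
  ]
}}

```text
t: 12.5
position: [0.4638, 0.0688, 0.1382]
eef_rot: [0.662, 0.75, -0.003, -0.003]
force: [-10.6, -1.6, -0.2]
finger_gap: 0.315
finger_force: 30.0
```

Call:
{"op": "carry_out", "data": {
  "motion": [
    {"grip":0,"dx":0,"dy":0.04,"dz":-0.02,"rx":0,"ry":0,"rz":0},
    {"grip":0,"dx":0,"dy":0.04,"dz":-0.02,"rx":0,"ry":0,"rz":0},
    {"grip":0,"dx":0,"dy":0,"dz":0,"rx":0,"ry":0,"rz":0}
  ]
}}

```text
t: 12.8
position: [0.4641, 0.0688, 0.1383]
eef_rot: [0.662, 0.75, -0.004, -0.004]
force: [-9.2, -1.5, -0.6]
finger_gap: 0.315
finger_force: 30.0
```

Call:
{"op": "carry_out", "data": {
  "motion": [
    {"grip":0,"dx":0,"dy":0.05,"dz":-0.01,"rx":0,"ry":0,"rz":0},
    {"grip":0,"dx":0,"dy":0.05,"dz":-0.01,"rx":0,"ry":0,"rz":0},
    {"grip":0,"dx":0,"dy":0,"dz":0,"rx":0,"ry":0,"rz":0}
  ]
}}

```text
t: 13.1
position: [0.4646, 0.0689, 0.1383]
eef_rot: [0.662, 0.75, -0.004, -0.004]
force: [-11.1, -1.2, -0.3]
finger_gap: 0.316
finger_force: 30.0
```

```bash
python3 chk.py
```

```text
scene (118, array([346.33, 226.7 ]), array([517.7,  68.7, 102.5]), array([515. , 523.3, 527.6])) 
    (136, array([346.15, 226.82]), array([517.5,  68.2, 102.2]), array([513.8, 522.5, 528.2]))
scene (156, array([317.31, 257.68]), array([534.7, -48.2,  99.4]), array([515.5, 525.5, 528.3])) 
    (156, array([317.21, 257.69]), array([534.7, -48.4,  99.5]), array([515.9, 525.5, 528.6]))
side (112, array([291.11, 250.16]), array([511.6,  87.5,  99. ]), array([513.8, 518.4, 523.2])) 
    (139, array([291.48, 250.22]), array([510.4,  89.1, 100.1]), array([511.8, 518.2, 524.4]))
side (78, array([294.6 , 219.72]), array([528.1, -31.1,  98.8]), array([515.3, 520. , 523.3])) 
    (79, array([294.59, 219.85]), array([528.1, -30.7,  98.7]), array([515.3, 520. , 523.7]))
```

Call:
{"op": "carry_out", "data": {
  "motion": [
    {"grip":0,"dx":0,"dy":0.05,"dz":-0.01,"rx":0,"ry":0,"rz":0},
    {"grip":0,"dx":0,"dy":0.05,"dz":-0.01,"rx":0,"ry":0,"rz":0},
    {"grip":0,"dx":0,"dy":0.02,"dz":0,"rx":0,"ry":0,"rz":0},
    {"grip":0,"dx":0,"dy":0,"dz":0,"rx":0,"ry":0,"rz":0}
  ]
}}

```text
t: 13.6
position: [0.4652, 0.069, 0.1384]
eef_rot: [0.662, 0.75, -0.005, -0.004]
force: [-12.8, -2.1, -0.6]
finger_gap: 0.316
finger_force: 30.0
```

```bash
python3 - <<'E'
from h import *
u=np.array([.9914,.1305,0]);w=np.array([-.1305,.9914,0])
f=dict(np.load("side0.npz"));P=cloud(f)*1000;ok=f["range_z"]>0;U=P@u;V=P@w;s=hsv(f)[...,1]
for nm,v0 in [("blue",-112),("red",8)]:
    m=ok&(abs(V-v0)<7)&(P[...,2]>90)&(P[...,2]<104)&(s<90)&(U>480)&(U<522); 
    print(nm,m.sum(),np.sort(U[m]).round(1),np.median(V[m]) if m.any() else 0)
E
python3 chk.py | sed -n 5,6p
```

```text
blue 22 [498.3 498.5 498.6 500.7 500.8 501.1 503.3 505.3 505.3 505.5 505.7 507.7
 507.9 508.  509.8 509.9 509.9 510.2 512.2 512.2 512.2 512.4] -108.40439842923166
red 4 [510.7 510.7 511.  511. ] 12.57042619113358
side (112, array([291.11, 250.16]), array([511.6,  87.5,  99. ]), array([513.8, 518.4, 523.2])) 
    (149, array([291.16, 250.39]), array([511.1,  89.2,  99.7]), array([511.9, 518.3, 524.8]))
```

Call:
{"op": "carry_out", "data": {
  "motion": [
    {"grip":0,"dx":0,"dy":-1,"dz":0.1,"rx":0,"ry":0,"rz":0},
    {"grip":0,"dx":0,"dy":-2,"dz":0,"rx":0,"ry":0,"rz":0},
    {"grip":0,"dx":-1,"dy":0,"dz":0,"rx":0,"ry":0,"rz":0},
    {"grip":0,"dx":-2.5,"dy":0,"dz":0,"rx":0,"ry":0,"rz":0},
    {"grip":0,"dx":-3,"dy":0,"dz":0,"rx":0,"ry":0,"rz":0},
    {"grip":0,"dx":-3,"dy":0,"dz":0,"rx":0,"ry":0,"rz":0},
    {"grip":0,"dx":-1.7,"dy":0,"dz":0,"rx":0,"ry":0,"rz":0},
    {"grip":0,"dx":-0.7,"dy":0,"dz":0,"rx":0,"ry":0,"rz":0},
    {"grip":0,"dx":0,"dy":0,"dz":0,"rx":0,"ry":0,"rz":0},
    {"grip":0,"dx":0,"dy":0.2,"dz":0,"rx":0,"ry":0,"rz":0},
    {"grip":0,"dx":0,"dy":0.2,"dz":0,"rx":0,"ry":0,"rz":0},
    {"grip":0,"dx":0,"dy":0.1,"dz":0,"rx":0,"ry":0,"rz":0},
    {"grip":0,"dx":0,"dy":0,"dz":0,"rx":0,"ry":0,"rz":0},
    {"grip":0,"dx":0,"dy":0,"dz":0,"rx":0,"ry":0,"rz":0}
  ]
}}

```text
t: 15.1
position: [0.4606, -0.0512, 0.1391]
eef_rot: [0.661, 0.75, -0.0, 0.0]
force: [-0.2, 1.2, -3.4]
finger_gap: 0.32
finger_force: 30.0
```

```bash
cat > st.py <<'E'
from h import *
from plant import status
u=np.array([.9914,.1305,0]);w=np.array([-.1305,.9914,0])
s=status.observe();p=s["position"]*1000
print("t",s["t"],"u",(p@u).round(1),"v",(p@w).round(1),"z",p[2].round(1),"yaw",yawy(s),"Fu",(s["force"]@u).round(1),"Fv",(s["force"]@w).round(1),"Fz",s["force"][2].round(1))
E
python3 st.py;python3 chk.py | sed -n 5,8p
```

```text
t 15.1 u 449.9 v -110.8 z 139.1 yaw 7.21 Fu 0.0 Fv 1.3 Fz -3.4
side (112, array([291.11, 250.16]), array([511.6,  87.5,  99. ]), array([513.8, 518.4, 523.2])) 
    (124, array([290.6 , 249.71]), array([512.8,  86.7,  99.5]), array([514.1, 520.3, 524.9]))
side (78, array([294.6 , 219.72]), array([528.1, -31.1,  98.8]), array([515.3, 520. , 523.3])) 
    (76, array([294.51, 219.99]), array([528.3, -31.1,  98.1]), array([515.6, 520.3, 523.5]))
```

Call:
{"op": "carry_out", "data": {
  "motion": [
    {"grip":0,"dx":0,"dy":0.1,"dz":0,"rx":0,"ry":0,"rz":0},
    {"grip":0,"dx":0,"dy":0.05,"dz":0,"rx":0,"ry":0,"rz":0},
    {"grip":0,"dx":0,"dy":0.05,"dz":0,"rx":0,"ry":0,"rz":0},
    {"grip":0,"dx":0,"dy":0.05,"dz":0,"rx":0,"ry":0,"rz":0},
    {"grip":0,"dx":0,"dy":0.05,"dz":0,"rx":0,"ry":0,"rz":0},
    {"grip":0,"dx":0,"dy":0.05,"dz":0,"rx":0,"ry":0,"rz":0},
    {"grip":0,"dx":0,"dy":0.05,"dz":0,"rx":0,"ry":0,"rz":0},
    {"grip":0,"dx":0,"dy":0.05,"dz":0,"rx":0,"ry":0,"rz":0},
    {"grip":0,"dx":0,"dy":0.05,"dz":0,"rx":0,"ry":0,"rz":0},
    {"grip":0,"dx":0,"dy":0.05,"dz":0,"rx":0,"ry":0,"rz":0},
    {"grip":0,"dx":0,"dy":0.05,"dz":0,"rx":0,"ry":0,"rz":0},
    {"grip":0,"dx":0,"dy":0,"dz":0,"rx":0,"ry":0,"rz":0}
  ]
}}

```text
t: 16.4
position: [0.4646, -0.0512, 0.1392]
eef_rot: [0.662, 0.75, -0.002, -0.001]
force: [-6.2, -1.1, 1.0]
finger_gap: 0.318
finger_force: 30.0
```

Call:
{"op": "carry_out", "data": {
  "motion": [
    {"grip":0,"dx":0,"dy":0.05,"dz":-0.02,"rx":0,"ry":0,"rz":0},
    {"grip":0,"dx":0,"dy":0.05,"dz":-0.02,"rx":0,"ry":0,"rz":0},
    {"grip":0,"dx":0,"dy":0.05,"dz":-0.02,"rx":0,"ry":0,"rz":0},
    {"grip":0,"dx":0,"dy":0.05,"dz":-0.02,"rx":0,"ry":0,"rz":0},
    {"grip":0,"dx":0,"dy":0.05,"dz":-0.02,"rx":0,"ry":0,"rz":0},
    {"grip":0,"dx":0,"dy":0,"dz":0,"rx":0,"ry":0,"rz":0}
  ]
}}

```text
t: 17.0
position: [0.4657, -0.0511, 0.1394]
eef_rot: [0.662, 0.75, -0.003, -0.003]
force: [-9.1, -1.2, -0.3]
finger_gap: 0.314
finger_force: 30.0
```

```bash
python3 st.py;python3 chk.py | sed -n 7,8p
```

```text
t 17.0 u 455.0 v -111.4 z 139.4 yaw 7.14 Fu -9.2 Fv 0.0 Fz -0.3
side (78, array([294.6 , 219.72]), array([528.1, -31.1,  98.8]), array([515.3, 520. , 523.3])) 
    (66, array([294.24, 219.67]), array([528.9, -30.7,  99.1]), array([516.7, 520.3, 523.7]))
```

Call:
{"op": "carry_out", "data": {
  "motion": [
    {"grip":0,"dx":0,"dy":0.05,"dz":-0.01,"rx":0,"ry":0,"rz":0},
    {"grip":0,"dx":0,"dy":0.05,"dz":-0.01,"rx":0,"ry":0,"rz":0},
    {"grip":0,"dx":0,"dy":0.05,"dz":-0.01,"rx":0,"ry":0,"rz":0},
    {"grip":0,"dx":0,"dy":0.05,"dz":0,"rx":0,"ry":0,"rz":0},
    {"grip":0,"dx":0,"dy":0,"dz":0,"rx":0,"ry":0,"rz":0}
  ]
}}

```text
t: 17.6
position: [0.4667, -0.051, 0.1396]
eef_rot: [0.662, 0.75, -0.004, -0.003]
force: [-10.2, -3.0, 1.1]
finger_gap: 0.317
finger_force: 30.0
```

```bash
python3 st.py;python3 chk.py | sed -n 5,8p
```

```text
t 17.6 u 456.1 v -111.5 z 139.6 yaw 7.13 Fu -10.5 Fv -1.6 Fz 1.1
side (112, array([291.11, 250.16]), array([511.6,  87.5,  99. ]), array([513.8, 518.4, 523.2])) 
    (118, array([291.09, 249.43]), array([512.2,  84.3,  98.8]), array([514.1, 519.9, 524.9]))
side (78, array([294.6 , 219.72]), array([528.1, -31.1,  98.8]), array([515.3, 520. , 523.3])) 
    (79, array([293.76, 219.75]), array([530. , -30.5,  98.8]), array([517.5, 520.8, 525.5]))
```

Call:
{"op": "carry_out", "data": {
  "motion": [
    {"grip":0,"dx":0,"dy":0.05,"dz":-0.02,"rx":0,"ry":0,"rz":0},
    {"grip":0,"dx":0,"dy":0.05,"dz":-0.02,"rx":0,"ry":0,"rz":0},
    {"grip":0,"dx":0,"dy":0.05,"dz":-0.02,"rx":0,"ry":0,"rz":0},
    {"grip":0,"dx":0,"dy":0.05,"dz":0,"rx":0,"ry":0,"rz":0},
    {"grip":0,"dx":0,"dy":0,"dz":0,"rx":0,"ry":0,"rz":0}
  ]
}}

```text
t: 18.2
position: [0.4677, -0.051, 0.1398]
eef_rot: [0.662, 0.75, -0.005, -0.004]
force: [-12.9, -1.9, 0.9]
finger_gap: 0.314
finger_force: 30.0
```

```bash
python3 st.py;python3 chk.py | sed -n 7,8p
```

```text
t 18.2 u 457.0 v -111.6 z 139.8 yaw 7.11 Fu -13.0 Fv -0.2 Fz 0.9
side (78, array([294.6 , 219.72]), array([528.1, -31.1,  98.8]), array([515.3, 520. , 523.3])) 
    (77, array([293.74, 219.57]), array([530. , -30.7,  99.2]), array([517.5, 521.1, 525.3]))
```

Call:
{"op": "carry_out", "data": {
  "motion": [
    {"grip":0,"dx":0,"dy":-0.7,"dz":0.1,"rx":0,"ry":0,"rz":0},
    {"grip":0,"dx":0,"dy":-0.74,"dz":0.09,"rx":0,"ry":0,"rz":0},
    {"grip":0,"dx":1,"dy":0,"dz":0,"rx":0,"ry":0,"rz":0},
    {"grip":0,"dx":2.5,"dy":0,"dz":0,"rx":0,"ry":0,"rz":0},
    {"grip":0,"dx":3,"dy":0,"dz":0,"rx":0,"ry":0,"rz":0},
    {"grip":0,"dx":3,"dy":0,"dz":0,"rx":0,"ry":0,"rz":0},
    {"grip":0,"dx":1.7,"dy":0,"dz":0,"rx":0,"ry":0,"rz":0},
    {"grip":0,"dx":0.7,"dy":0,"dz":0,"rx":0,"ry":0,"rz":0},
    {"grip":0,"dx":0,"dy":0,"dz":0,"rx":0,"ry":0,"rz":0},
    {"grip":0,"dx":0,"dy":0.8,"dz":0,"rx":0,"ry":0,"rz":0},
    {"grip":0,"dx":0,"dy":0.6,"dz":0,"rx":0,"ry":0,"rz":0},
    {"grip":0,"dx":0,"dy":0.3,"dz":0,"rx":0,"ry":0,"rz":0},
    {"grip":0,"dx":0,"dy":0.1,"dz":0,"rx":0,"ry":0,"rz":0},
    {"grip":0,"dx":0,"dy":0.1,"dz":0,"rx":0,"ry":0,"rz":0},
    {"grip":0,"dx":0,"dy":0.1,"dz":0,"rx":0,"ry":0,"rz":0},
    {"grip":0,"dx":0,"dy":0.1,"dz":0,"rx":0,"ry":0,"rz":0},
    {"grip":0,"dx":0,"dy":0.1,"dz":0,"rx":0,"ry":0,"rz":0},
    {"grip":0,"dx":0,"dy":0,"dz":0,"rx":0,"ry":0,"rz":0}
  ]
}}

```text
t: 20.1
position: [0.4635, 0.0682, 0.139]
eef_rot: [0.662, 0.75, -0.002, -0.001]
force: [-6.1, -1.6, -0.2]
finger_gap: 0.32
finger_force: 30.0
```

```bash
python3 st.py;python3 chk.py | sed -n 5,8p
```

```text
t 20.1 u 468.5 v 7.2 z 139.0 yaw 7.15 Fu -6.3 Fv -0.8 Fz -0.2
side (112, array([291.11, 250.16]), array([511.6,  87.5,  99. ]), array([513.8, 518.4, 523.2])) 
    (141, array([291.56, 250.09]), array([510.4,  88.4, 100. ]), array([510. , 518.2, 524.3]))
side (78, array([294.6 , 219.72]), array([528.1, -31.1,  98.8]), array([515.3, 520. , 523.3])) 
    (76, array([293.82, 219.57]), array([529.9, -30.8,  99.2]), array([517.3, 520.8, 525.3]))
```

Call:
{"op": "carry_out", "data": {
  "motion": [
    {"grip":0,"dx":0,"dy":0.1,"dz":-0.03,"rx":0,"ry":0,"rz":0},
    {"grip":0,"dx":0,"dy":0.1,"dz":-0.03,"rx":0,"ry":0,"rz":0},
    {"grip":0,"dx":0,"dy":0.1,"dz":-0.03,"rx":0,"ry":0,"rz":0},
    {"grip":0,"dx":0,"dy":0.05,"dz":0,"rx":0,"ry":0,"rz":0},
    {"grip":0,"dx":0,"dy":0,"dz":0,"rx":0,"ry":0,"rz":0}
  ]
}}

```text
t: 20.7
position: [0.4652, 0.0685, 0.1392]
eef_rot: [0.662, 0.75, -0.004, -0.003]
force: [-8.8, -3.0, 0.0]
finger_gap: 0.315
finger_force: 30.0
```

```bash
python3 st.py;python3 chk.py | sed -n 5,6p
```

```text
t 20.7 u 470.1 v 7.2 z 139.2 yaw 7.15 Fu -9.2 Fv -1.9 Fz 0.0
side (112, array([291.11, 250.16]), array([511.6,  87.5,  99. ]), array([513.8, 518.4, 523.2])) 
    (150, array([291.01, 250.29]), array([511.5,  88.9,  99.7]), array([511.9, 518.4, 524.8]))
```

Call:
{"op": "carry_out", "data": {
  "motion": [
    {"grip":0,"dx":0,"dy":0.1,"dz":-0.02,"rx":0,"ry":0,"rz":0},
    {"grip":0,"dx":0,"dy":0.1,"dz":-0.02,"rx":0,"ry":0,"rz":0},
    {"grip":0,"dx":0,"dy":0.1,"dz":-0.02,"rx":0,"ry":0,"rz":0},
    {"grip":0,"dx":0,"dy":0,"dz":0,"rx":0,"ry":0,"rz":0}
  ]
}}

```text
t: 21.2
position: [0.4666, 0.0688, 0.1393]
eef_rot: [0.662, 0.75, -0.005, -0.004]
force: [-11.0, -3.2, 0.4]
finger_gap: 0.318
finger_force: 30.0
```

```bash
python3 st.py;python3 chk.py | sed -n 5,6p
```

```text
t 21.2 u 471.6 v 7.3 z 139.3 yaw 7.14 Fu -11.3 Fv -1.8 Fz 0.4
side (112, array([291.11, 250.16]), array([511.6,  87.5,  99. ]), array([513.8, 518.4, 523.2])) 
    (139, array([290.61, 250.14]), array([512.2,  89.4, 100.3]), array([513.9, 519.9, 525.7]))
```

Call:
{"op": "carry_out", "data": {
  "motion": [
    {"grip":0,"dx":0,"dy":0.1,"dz":-0.02,"rx":0,"ry":0,"rz":0},
    {"grip":0,"dx":0,"dy":0.1,"dz":0,"rx":0,"ry":0,"rz":0},
    {"grip":0,"dx":0,"dy":0,"dz":0,"rx":0,"ry":0,"rz":0},
    {"grip":0,"dx":0,"dy":-1.6,"dz":0.1,"rx":0,"ry":0,"rz":0},
    {"grip":0,"dx":0,"dy":-1.66,"dz":0.07,"rx":0,"ry":0,"rz":0},
    {"grip":0,"dx":-1.4,"dy":0,"dz":0,"rx":0,"ry":0,"rz":0},
    {"grip":0,"dx":-3,"dy":0,"dz":0,"rx":0,"ry":0,"rz":0},
    {"grip":0,"dx":-3.2,"dy":0,"dz":0,"rx":0,"ry":0,"rz":0},
    {"grip":0,"dx":-3,"dy":0,"dz":0,"rx":0,"ry":0,"rz":0},
    {"grip":0,"dx":-1.3,"dy":0,"dz":0,"rx":0,"ry":0,"rz":0},
    {"grip":0,"dx":0,"dy":0,"dz":0,"rx":0,"ry":0,"rz":0},
    {"grip":0,"dx":0,"dy":0.5,"dz":0,"rx":0,"ry":0,"rz":0},
    {"grip":0,"dx":0,"dy":0.3,"dz":0,"rx":0,"ry":0,"rz":0},
    {"grip":0,"dx":0,"dy":0.1,"dz":0,"rx":0,"ry":0,"rz":0},
    {"grip":0,"dx":0,"dy":0.1,"dz":0,"rx":0,"ry":0,"rz":0},
    {"grip":0,"dx":0,"dy":0.1,"dz":0,"rx":0,"ry":0,"rz":0},
    {"grip":0,"dx":0,"dy":0.1,"dz":0,"rx":0,"ry":0,"rz":0},
    {"grip":0,"dx":0,"dy":0.1,"dz":0,"rx":0,"ry":0,"rz":0},
    {"grip":0,"dx":0,"dy":0.1,"dz":0,"rx":0,"ry":0,"rz":0},
    {"grip":0,"dx":0,"dy":0,"dz":0,"rx":0,"ry":0,"rz":0}
  ]
}}

```text
t: 23.3
position: [0.4676, -0.05, 0.1391]
eef_rot: [0.661, 0.75, -0.002, -0.003]
force: [-8.6, -0.7, 2.4]
finger_gap: 0.317
finger_force: 30.0
```

```bash
python3 st.py;python3 chk.py | sed -n 5,8p
```

```text
t 23.3 u 457.0 v -110.6 z 139.1 yaw 7.19 Fu -8.6 Fv 0.4 Fz 2.4
side (112, array([291.11, 250.16]), array([511.6,  87.5,  99. ]), array([513.8, 518.4, 523.2])) 
    (119, array([289.82, 249.9 ]), array([514.3,  87.9,  99.6]), array([516.1, 520.8, 526.8]))
side (78, array([294.6 , 219.72]), array([528.1, -31.1,  98.8]), array([515.3, 520. , 523.3])) 
    (69, array([293.29, 220.04]), array([531. , -30.1,  98.2]), array([518.6, 522.7, 525.8]))
```

Call:
{"op": "carry_out", "data": {
  "motion": [
    {"grip":0,"dx":0,"dy":0.1,"dz":-0.05,"rx":0,"ry":0,"rz":0},
    {"grip":0,"dx":0,"dy":0.1,"dz":-0.05,"rx":0,"ry":0,"rz":0},
    {"grip":0,"dx":0,"dy":0.1,"dz":-0.03,"rx":0,"ry":0,"rz":0},
    {"grip":0,"dx":0,"dy":0,"dz":0,"rx":0,"ry":0,"rz":0}
  ]
}}

```text
t: 23.8
position: [0.4688, -0.0499, 0.1395]
eef_rot: [0.661, 0.75, -0.004, -0.004]
force: [-11.0, -1.2, 0.6]
finger_gap: 0.317
finger_force: 30.0
```

```bash
python3 st.py;python3 chk.py | sed -n 7,8p
```

```text
t 23.8 u 458.3 v -110.6 z 139.5 yaw 7.18 Fu -11.1 Fv 0.2 Fz 0.6
side (78, array([294.6 , 219.72]), array([528.1, -31.1,  98.8]), array([515.3, 520. , 523.3])) 
    (66, array([293.12, 219.52]), array([531.5, -30.6,  99.2]), array([519.8, 522.7, 526.5]))
```

Call:
{"op": "carry_out", "data": {
  "motion": [
    {"grip":0,"dx":0,"dy":0.1,"dz":-0.02,"rx":0,"ry":0,"rz":0},
    {"grip":0,"dx":0,"dy":0.1,"dz":-0.02,"rx":0,"ry":0,"rz":0},
    {"grip":0,"dx":0,"dy":0.05,"dz":0,"rx":0,"ry":0,"rz":0},
    {"grip":0,"dx":0,"dy":0,"dz":0,"rx":0,"ry":0,"rz":0},
    {"grip":0,"dx":0,"dy":-0.7,"dz":0.1,"rx":0,"ry":0,"rz":0},
    {"grip":0,"dx":0,"dy":-0.8,"dz":0.07,"rx":0,"ry":0,"rz":0},
    {"grip":0,"dx":1.3,"dy":0,"dz":0,"rx":0,"ry":0,"rz":0},
    {"grip":0,"dx":3,"dy":0,"dz":0,"rx":0,"ry":0,"rz":0},
    {"grip":0,"dx":3.2,"dy":0,"dz":0,"rx":0,"ry":0,"rz":0},
    {"grip":0,"dx":3,"dy":0,"dz":0,"rx":0,"ry":0,"rz":0},
    {"grip":0,"dx":1.3,"dy":0,"dz":0,"rx":0,"ry":0,"rz":0},
    {"grip":0,"dx":0,"dy":0,"dz":0,"rx":0,"ry":0,"rz":0},
    {"grip":0,"dx":0,"dy":1,"dz":0,"rx":0,"ry":0,"rz":0},
    {"grip":0,"dx":0,"dy":0.5,"dz":0,"rx":0,"ry":0,"rz":0},
    {"grip":0,"dx":0,"dy":0.2,"dz":0,"rx":0,"ry":0,"rz":0},
    {"grip":0,"dx":0,"dy":0.1,"dz":0,"rx":0,"ry":0,"rz":0},
    {"grip":0,"dx":0,"dy":0.1,"dz":0,"rx":0,"ry":0,"rz":0},
    {"grip":0,"dx":0,"dy":0.1,"dz":0,"rx":0,"ry":0,"rz":0},
    {"grip":0,"dx":0,"dy":0.1,"dz":0,"rx":0,"ry":0,"rz":0},
    {"grip":0,"dx":0,"dy":0.1,"dz":0,"rx":0,"ry":0,"rz":0}
  ]
}}

```text
t: 25.9
position: [0.466, 0.0673, 0.1389]
eef_rot: [0.662, 0.75, -0.003, -0.001]
force: [-6.9, -2.5, 1.0]
finger_gap: 0.316
finger_force: 30.0
```

```bash
python3 chk.py | sed -n 5,8p; python3 st.py
```

```text
side (112, array([291.11, 250.16]), array([511.6,  87.5,  99. ]), array([513.8, 518.4, 523.2])) 
    (148, array([290.49, 249.93]), array([512.6,  89. , 100.5]), array([512.7, 520.3, 526.7]))
side (78, array([294.6 , 219.72]), array([528.1, -31.1,  98.8]), array([515.3, 520. , 523.3])) 
    (77, array([292.79, 219.44]), array([532.2, -30.4,  99.4]), array([519.9, 523. , 527.7]))
t 26.0 u 470.7 v 5.9 z 138.9 yaw 7.13 Fu -6.1 Fv -1.9 Fz -1.3
```

Call:
{"op": "carry_out", "data": {
  "motion": [
    {"grip":0,"dx":0,"dy":0.1,"dz":-0.03,"rx":0,"ry":0,"rz":0},
    {"grip":0,"dx":0,"dy":0.1,"dz":-0.03,"rx":0,"ry":0,"rz":0},
    {"grip":0,"dx":0,"dy":0.1,"dz":-0.03,"rx":0,"ry":0,"rz":0},
    {"grip":0,"dx":0,"dy":0.1,"dz":-0.02,"rx":0,"ry":0,"rz":0},
    {"grip":0,"dx":0,"dy":0,"dz":0,"rx":0,"ry":0,"rz":0}
  ]
}}

```text
t: 26.5
position: [0.4679, 0.0675, 0.1392]
eef_rot: [0.662, 0.75, -0.004, -0.003]
force: [-10.1, -3.0, -0.1]
finger_gap: 0.318
finger_force: 30.0
```

```bash
python3 chk.py | sed -n 6p; python3 st.py
```

```text
(141, array([289.78, 250.11]), array([514.1,  89. ,  99.9]), array([514.3, 521.3, 527.1]))
t 26.6 u 472.6 v 5.9 z 139.2 yaw 7.13 Fu -10.1 Fv -2.9 Fz -0.4
```

Call:
{"op": "carry_out", "data": {
  "motion": [
    {"grip":0,"dx":0,"dy":0.1,"dz":-0.02,"rx":0,"ry":0,"rz":0},
    {"grip":0,"dx":0,"dy":0.1,"dz":-0.02,"rx":0,"ry":0,"rz":0},
    {"grip":0,"dx":0,"dy":0.1,"dz":0,"rx":0,"ry":0,"rz":0},
    {"grip":0,"dx":0,"dy":0,"dz":0,"rx":0,"ry":0,"rz":0},
    {"grip":0,"dx":0,"dy":-1.6,"dz":0.1,"rx":0,"ry":0,"rz":0},
    {"grip":0,"dx":0,"dy":-1.6,"dz":0.05,"rx":0,"ry":0,"rz":0},
    {"grip":0,"dx":-1.3,"dy":0,"dz":0,"rx":0,"ry":0,"rz":0},
    {"grip":0,"dx":-3,"dy":0,"dz":0,"rx":0,"ry":0,"rz":0},
    {"grip":0,"dx":-3.15,"dy":0,"dz":0,"rx":0,"ry":0,"rz":0},
    {"grip":0,"dx":-3,"dy":0,"dz":0,"rx":0,"ry":0,"rz":0},
    {"grip":0,"dx":-1.3,"dy":0,"dz":0,"rx":0,"ry":0,"rz":0},
    {"grip":0,"dx":0,"dy":0,"dz":0,"rx":0,"ry":0,"rz":0},
    {"grip":0,"dx":0,"dy":0.5,"dz":0,"rx":0,"ry":0,"rz":0},
    {"grip":0,"dx":0,"dy":0.3,"dz":0,"rx":0,"ry":0,"rz":0},
    {"grip":0,"dx":0,"dy":0.1,"dz":0,"rx":0,"ry":0,"rz":0},
    {"grip":0,"dx":0,"dy":0.1,"dz":0,"rx":0,"ry":0,"rz":0},
    {"grip":0,"dx":0,"dy":0.1,"dz":0,"rx":0,"ry":0,"rz":0},
    {"grip":0,"dx":0,"dy":0.1,"dz":0,"rx":0,"ry":0,"rz":0},
    {"grip":0,"dx":0,"dy":0.1,"dz":0,"rx":0,"ry":0,"rz":0},
    {"grip":0,"dx":0,"dy":0,"dz":0,"rx":0,"ry":0,"rz":0}
  ]
}}

```text
t: 28.6
position: [0.4686, -0.0494, 0.139]
eef_rot: [0.661, 0.75, -0.002, -0.002]
force: [-7.2, 0.3, 1.2]
finger_gap: 0.317
finger_force: 30.0
```

```bash
python3 chk.py | sed -n 5,8p; python3 st.py
```

```text
side (112, array([291.11, 250.16]), array([511.6,  87.5,  99. ]), array([513.8, 518.4, 523.2])) 
    (129, array([289.88, 248.27]), array([515.5,  80.9,  99.1]), array([495.4, 522.6, 529. ]))
side (78, array([294.6 , 219.72]), array([528.1, -31.1,  98.8]), array([515.3, 520. , 523.3])) 
    (79, array([292.62, 219.7 ]), array([532.6, -30.4,  98.7]), array([520. , 524.4, 528.1]))
t 28.7 u 458.1 v -110.1 z 139.1 yaw 7.19 Fu -7.1 Fv 1.1 Fz 0.5
```

Call:
{"op": "carry_out", "data": {
  "motion": [
    {"grip":0,"dx":0,"dy":0.1,"dz":-0.04,"rx":0,"ry":0,"rz":0},
    {"grip":0,"dx":0,"dy":0.1,"dz":-0.04,"rx":0,"ry":0,"rz":0},
    {"grip":0,"dx":0,"dy":0.1,"dz":-0.03,"rx":0,"ry":0,"rz":0},
    {"grip":0,"dx":0,"dy":0.1,"dz":-0.02,"rx":0,"ry":0,"rz":0},
    {"grip":0,"dx":0,"dy":0,"dz":0,"rx":0,"ry":0,"rz":0}
  ]
}}

```text
t: 29.2
position: [0.4704, -0.0493, 0.1395]
eef_rot: [0.662, 0.75, -0.004, -0.004]
force: [-9.6, -1.2, 0.8]
finger_gap: 0.317
finger_force: 30.0
```

Call:
{"op": "carry_out", "data": {
  "motion": [
    {"grip":0,"dx":0,"dy":0.1,"dz":-0.02,"rx":0,"ry":0,"rz":0},
    {"grip":0,"dx":0,"dy":0.1,"dz":-0.01,"rx":0,"ry":0,"rz":0},
    {"grip":0,"dx":0,"dy":0.06,"dz":0,"rx":0,"ry":0,"rz":0},
    {"grip":0,"dx":0,"dy":0,"dz":0,"rx":0,"ry":0,"rz":0},
    {"grip":0,"dx":0,"dy":-0.75,"dz":0.1,"rx":0,"ry":0,"rz":0},
    {"grip":0,"dx":0,"dy":-0.8,"dz":0.06,"rx":0,"ry":0,"rz":0},
    {"grip":0,"dx":1.3,"dy":0,"dz":0,"rx":0,"ry":0,"rz":0},
    {"grip":0,"dx":3,"dy":0,"dz":0,"rx":0,"ry":0,"rz":0},
    {"grip":0,"dx":3.2,"dy":0,"dz":0,"rx":0,"ry":0,"rz":0},
    {"grip":0,"dx":3,"dy":0,"dz":0,"rx":0,"ry":0,"rz":0},
    {"grip":0,"dx":1.3,"dy":0,"dz":0,"rx":0,"ry":0,"rz":0},
    {"grip":0,"dx":0,"dy":0,"dz":0,"rx":0,"ry":0,"rz":0},
    {"grip":0,"dx":0,"dy":1,"dz":0,"rx":0,"ry":0,"rz":0},
    {"grip":0,"dx":0,"dy":0.5,"dz":0,"rx":0,"ry":0,"rz":0},
    {"grip":0,"dx":0,"dy":0.2,"dz":0,"rx":0,"ry":0,"rz":0},
    {"grip":0,"dx":0,"dy":0.1,"dz":0,"rx":0,"ry":0,"rz":0},
    {"grip":0,"dx":0,"dy":0.1,"dz":0,"rx":0,"ry":0,"rz":0},
    {"grip":0,"dx":0,"dy":0.1,"dz":0,"rx":0,"ry":0,"rz":0},
    {"grip":0,"dx":0,"dy":0.1,"dz":0,"rx":0,"ry":0,"rz":0},
    {"grip":0,"dx":0,"dy":0.1,"dz":0,"rx":0,"ry":0,"rz":0}
  ]
}}

```text
t: 31.2
position: [0.4673, 0.0681, 0.1389]
eef_rot: [0.662, 0.75, -0.002, -0.001]
force: [-5.0, -2.9, -0.3]
finger_gap: 0.316
finger_force: 30.0
```

```bash
python3 chk.py | sed -n 5,8p; python3 st.py
```

```text
side (112, array([291.11, 250.16]), array([511.6,  87.5,  99. ]), array([513.8, 518.4, 523.2])) 
    (139, array([289.68, 249.7 ]), array([514.6,  87.8, 100. ]), array([514.2, 522.1, 527.7]))
side (78, array([294.6 , 219.72]), array([528.1, -31.1,  98.8]), array([515.3, 520. , 523.3])) 
    (69, array([292.2 , 219.54]), array([533.4, -29.8,  99.4]), array([521.1, 525. , 528.7]))
t 31.3 u 472.2 v 6.6 z 139.0 yaw 7.14 Fu -5.2 Fv -1.4 Fz -0.6
```

Call:
{"op": "carry_out", "data": {
  "motion": [
    {"grip":0,"dx":0,"dy":0.1,"dz":-0.03,"rx":0,"ry":0,"rz":0},
    {"grip":0,"dx":0,"dy":0.1,"dz":-0.03,"rx":0,"ry":0,"rz":0},
    {"grip":0,"dx":0,"dy":0.1,"dz":-0.03,"rx":0,"ry":0,"rz":0},
    {"grip":0,"dx":0,"dy":0.1,"dz":-0.02,"rx":0,"ry":0,"rz":0},
    {"grip":0,"dx":0,"dy":0.1,"dz":-0.02,"rx":0,"ry":0,"rz":0},
    {"grip":0,"dx":0,"dy":0,"dz":0,"rx":0,"ry":0,"rz":0}
  ]
}}

```text
t: 31.9
position: [0.4696, 0.0685, 0.1393]
eef_rot: [0.662, 0.75, -0.005, -0.003]
force: [-9.8, -3.3, -0.8]
finger_gap: 0.315
finger_force: 30.0
```

Call:
{"op": "carry_out", "data": {
  "motion": [
    {"grip":0,"dx":0,"dy":0.1,"dz":-0.02,"rx":0,"ry":0,"rz":0},
    {"grip":0,"dx":0,"dy":0.1,"dz":-0.01,"rx":0,"ry":0,"rz":0},
    {"grip":0,"dx":0,"dy":0.1,"dz":0,"rx":0,"ry":0,"rz":0},
    {"grip":0,"dx":0,"dy":0,"dz":0,"rx":0,"ry":0,"rz":0},
    {"grip":0,"dx":0,"dy":-1.6,"dz":0.1,"rx":0,"ry":0,"rz":0},
    {"grip":0,"dx":0,"dy":-1.66,"dz":0.06,"rx":0,"ry":0,"rz":0},
    {"grip":0,"dx":-1.3,"dy":0,"dz":0,"rx":0,"ry":0,"rz":0},
    {"grip":0,"dx":-3,"dy":0,"dz":0,"rx":0,"ry":0,"rz":0},
    {"grip":0,"dx":-3.15,"dy":0,"dz":0,"rx":0,"ry":0,"rz":0},
    {"grip":0,"dx":-3,"dy":0,"dz":0,"rx":0,"ry":0,"rz":0},
    {"grip":0,"dx":-1.3,"dy":0,"dz":0,"rx":0,"ry":0,"rz":0},
    {"grip":0,"dx":0,"dy":0,"dz":0,"rx":0,"ry":0,"rz":0},
    {"grip":0,"dx":0,"dy":0.6,"dz":0,"rx":0,"ry":0,"rz":0},
    {"grip":0,"dx":0,"dy":0.2,"dz":0,"rx":0,"ry":0,"rz":0},
    {"grip":0,"dx":0,"dy":0.1,"dz":0,"rx":0,"ry":0,"rz":0},
    {"grip":0,"dx":0,"dy":0.1,"dz":0,"rx":0,"ry":0,"rz":0},
    {"grip":0,"dx":0,"dy":0.1,"dz":0,"rx":0,"ry":0,"rz":0},
    {"grip":0,"dx":0,"dy":0.1,"dz":0,"rx":0,"ry":0,"rz":0},
    {"grip":0,"dx":0,"dy":0.1,"dz":0,"rx":0,"ry":0,"rz":0},
    {"grip":0,"dx":0,"dy":0,"dz":0,"rx":0,"ry":0,"rz":0}
  ]
}}

```text
t: 33.9
position: [0.4701, -0.0487, 0.1389]
eef_rot: [0.661, 0.75, -0.002, -0.002]
force: [-6.5, 0.3, -0.5]
finger_gap: 0.318
finger_force: 30.0
```

```bash
python3 chk.py | sed -n 5,8p; python3 st.py
```

```text
side (112, array([291.11, 250.16]), array([511.6,  87.5,  99. ]), array([513.8, 518.4, 523.2])) 
    (121, array([288.1 , 249.64]), array([518.1,  87.4,  99.4]), array([520. , 524.9, 531.1]))
side (78, array([294.6 , 219.72]), array([528.1, -31.1,  98.8]), array([515.3, 520. , 523.3])) 
    (81, array([291.7 , 219.63]), array([534.6, -29.6,  99.1]), array([522., 526., 530.]))
t 34.0 u 459.7 v -109.6 z 138.9 yaw 7.18 Fu -5.1 Fv 2.0 Fz -0.3
```

Call:
{"op": "carry_out", "data": {
  "motion": [
    {"grip":0,"dx":0,"dy":0.1,"dz":-0.03,"rx":0,"ry":0,"rz":0},
    {"grip":0,"dx":0,"dy":0.1,"dz":-0.03,"rx":0,"ry":0,"rz":0},
    {"grip":0,"dx":0,"dy":0.1,"dz":-0.03,"rx":0,"ry":0,"rz":0},
    {"grip":0,"dx":0,"dy":0.1,"dz":-0.02,"rx":0,"ry":0,"rz":0},
    {"grip":0,"dx":0,"dy":0.1,"dz":-0.02,"rx":0,"ry":0,"rz":0},
    {"grip":0,"dx":0,"dy":0,"dz":0,"rx":0,"ry":0,"rz":0}
  ]
}}

```text
t: 34.6
position: [0.4725, -0.0486, 0.1394]
eef_rot: [0.662, 0.75, -0.004, -0.004]
force: [-11.7, 0.7, 1.2]
finger_gap: 0.315
finger_force: 30.0
```

Call:
{"op": "carry_out", "data": {
  "motion": [
    {"grip":0,"dx":0,"dy":0.1,"dz":-0.02,"rx":0,"ry":0,"rz":0},
    {"grip":0,"dx":0,"dy":0.03,"dz":-0.01,"rx":0,"ry":0,"rz":0},
    {"grip":0,"dx":0,"dy":0,"dz":0,"rx":0,"ry":0,"rz":0},
    {"grip":0,"dx":0,"dy":-0.8,"dz":0.1,"rx":0,"ry":0,"rz":0},
    {"grip":0,"dx":0,"dy":-0.87,"dz":0.06,"rx":0,"ry":0,"rz":0},
    {"grip":0,"dx":1.3,"dy":0,"dz":0,"rx":0,"ry":0,"rz":0},
    {"grip":0,"dx":3,"dy":0,"dz":0,"rx":0,"ry":0,"rz":0},
    {"grip":0,"dx":3.15,"dy":0,"dz":0,"rx":0,"ry":0,"rz":0},
    {"grip":0,"dx":3,"dy":0,"dz":0,"rx":0,"ry":0,"rz":0},
    {"grip":0,"dx":1.3,"dy":0,"dz":0,"rx":0,"ry":0,"rz":0},
    {"grip":0,"dx":0,"dy":0,"dz":0,"rx":0,"ry":0,"rz":0},
    {"grip":0,"dx":0,"dy":1,"dz":0,"rx":0,"ry":0,"rz":0},
    {"grip":0,"dx":0,"dy":0.6,"dz":0,"rx":0,"ry":0,"rz":0},
    {"grip":0,"dx":0,"dy":0.3,"dz":0,"rx":0,"ry":0,"rz":0},
    {"grip":0,"dx":0,"dy":0.1,"dz":0,"rx":0,"ry":0,"rz":0},
    {"grip":0,"dx":0,"dy":0.1,"dz":0,"rx":0,"ry":0,"rz":0},
    {"grip":0,"dx":0,"dy":0.1,"dz":0,"rx":0,"ry":0,"rz":0},
    {"grip":0,"dx":0,"dy":0.1,"dz":0,"rx":0,"ry":0,"rz":0},
    {"grip":0,"dx":0,"dy":0.1,"dz":0,"rx":0,"ry":0,"rz":0},
    {"grip":0,"dx":0,"dy":0,"dz":0,"rx":0,"ry":0,"rz":0}
  ]
}}

```text
t: 36.6
position: [0.4691, 0.0684, 0.1389]
eef_rot: [0.662, 0.75, -0.002, -0.001]
force: [-6.2, -2.2, -0.8]
finger_gap: 0.322
finger_force: 30.0
```

```bash
python3 chk.py | sed -n 5,8p; python3 st.py
```

```text
side (112, array([291.11, 250.16]), array([511.6,  87.5,  99. ]), array([513.8, 518.4, 523.2])) 
    (145, array([288.87, 250.14]), array([516. ,  89.2,  99.6]), array([516.2, 522.8, 529.4]))
side (78, array([294.6 , 219.72]), array([528.1, -31.1,  98.8]), array([515.3, 520. , 523.3])) 
    (75, array([291.57, 219.55]), array([534.9, -29.6,  99.3]), array([521.9, 526.9, 530.4]))
t 36.7 u 474.0 v 6.5 z 138.9 yaw 7.14 Fu -6.5 Fv -0.8 Fz -0.4
```

Call:
{"op": "carry_out", "data": {
  "motion": [
    {"grip":0,"dx":0,"dy":0.1,"dz":-0.03,"rx":0,"ry":0,"rz":0},
    {"grip":0,"dx":0,"dy":0.1,"dz":-0.03,"rx":0,"ry":0,"rz":0},
    {"grip":0,"dx":0,"dy":0.1,"dz":-0.03,"rx":0,"ry":0,"rz":0},
    {"grip":0,"dx":0,"dy":0.1,"dz":-0.02,"rx":0,"ry":0,"rz":0},
    {"grip":0,"dx":0,"dy":0.1,"dz":-0.02,"rx":0,"ry":0,"rz":0},
    {"grip":0,"dx":0,"dy":0,"dz":0,"rx":0,"ry":0,"rz":0}
  ]
}}

```text
t: 37.3
position: [0.4715, 0.0687, 0.1392]
eef_rot: [0.662, 0.75, -0.005, -0.003]
force: [-10.0, -3.5, -0.3]
finger_gap: 0.317
finger_force: 30.0
```

Call:
{"op": "carry_out", "data": {
  "motion": [
    {"grip":0,"dx":0,"dy":0.1,"dz":-0.02,"rx":0,"ry":0,"rz":0},
    {"grip":0,"dx":0,"dy":0.1,"dz":-0.01,"rx":0,"ry":0,"rz":0},
    {"grip":0,"dx":0,"dy":0.07,"dz":0,"rx":0,"ry":0,"rz":0},
    {"grip":0,"dx":0,"dy":0,"dz":0,"rx":0,"ry":0,"rz":0},
    {"grip":0,"dx":0,"dy":-1.6,"dz":0.1,"rx":0,"ry":0,"rz":0},
    {"grip":0,"dx":0,"dy":-1.62,"dz":0.06,"rx":0,"ry":0,"rz":0},
    {"grip":0,"dx":-1.3,"dy":0,"dz":0,"rx":0,"ry":0,"rz":0},
    {"grip":0,"dx":-3,"dy":0,"dz":0,"rx":0,"ry":0,"rz":0},
    {"grip":0,"dx":-3.15,"dy":0,"dz":0,"rx":0,"ry":0,"rz":0},
    {"grip":0,"dx":-3,"dy":0,"dz":0,"rx":0,"ry":0,"rz":0},
    {"grip":0,"dx":-1.3,"dy":0,"dz":0,"rx":0,"ry":0,"rz":0},
    {"grip":0,"dx":0,"dy":0,"dz":0,"rx":0,"ry":0,"rz":0},
    {"grip":0,"dx":0,"dy":0.6,"dz":0,"rx":0,"ry":0,"rz":0},
    {"grip":0,"dx":0,"dy":0.2,"dz":0,"rx":0,"ry":0,"rz":0},
    {"grip":0,"dx":0,"dy":0.1,"dz":0,"rx":0,"ry":0,"rz":0},
    {"grip":0,"dx":0,"dy":0.1,"dz":0,"rx":0,"ry":0,"rz":0},
    {"grip":0,"dx":0,"dy":0.1,"dz":0,"rx":0,"ry":0,"rz":0},
    {"grip":0,"dx":0,"dy":0.1,"dz":0,"rx":0,"ry":0,"rz":0},
    {"grip":0,"dx":0,"dy":0.1,"dz":0,"rx":0,"ry":0,"rz":0},
    {"grip":0,"dx":0,"dy":0,"dz":0,"rx":0,"ry":0,"rz":0}
  ]
}}

```text
t: 39.3
position: [0.472, -0.0484, 0.1391]
eef_rot: [0.661, 0.75, -0.002, -0.002]
force: [-6.8, -0.1, 1.2]
finger_gap: 0.32
finger_force: 30.0
```

```bash
python3 chk.py | sed -n 5,8p; python3 st.py
```

```text
side (112, array([291.11, 250.16]), array([511.6,  87.5,  99. ]), array([513.8, 518.4, 523.2])) 
    (121, array([287.35, 249.69]), array([519.7,  87.2,  98.9]), array([521.5, 526.8, 531.8]))
side (78, array([294.6 , 219.72]), array([528.1, -31.1,  98.8]), array([515.3, 520. , 523.3])) 
    (80, array([290.79, 219.99]), array([536.5, -28.6,  98.5]), array([524.1, 527.5, 532.1]))
t 39.4 u 461.6 v -109.6 z 139.1 yaw 7.19 Fu -7.0 Fv 1.2 Fz 1.0
```

Call:
{"op": "carry_out", "data": {
  "motion": [
    {"grip":0,"dx":0,"dy":-0.8,"dz":0,"rx":0,"ry":0,"rz":0},
    {"grip":0,"dx":0,"dy":-1.8,"dz":0,"rx":0,"ry":0,"rz":0},
    {"grip":0,"dx":0,"dy":0,"dz":-1.5,"rx":0,"ry":0,"rz":0},
    {"grip":0,"dx":0,"dy":0,"dz":-4,"rx":0,"ry":0,"rz":0},
    {"grip":0,"dx":1.5,"dy":0,"dz":-4,"rx":0,"ry":0,"rz":0},
    {"grip":0,"dx":2.7,"dy":0,"dz":-4,"rx":0,"ry":0,"rz":0},
    {"grip":0,"dx":1.5,"dy":0,"dz":-2.5,"rx":0,"ry":0,"rz":0},
    {"grip":0,"dx":0,"dy":0,"dz":0,"rx":0,"ry":0,"rz":0},
    {"grip":0,"dx":0,"dy":0,"dz":0,"rx":0,"ry":0,"rz":0},
    {"grip":0,"dx":0,"dy":0,"dz":0,"rx":0,"ry":0,"rz":0}
  ]
}}

```text
t: 40.4
position: [0.441, 0.004, 0.2968]
eef_rot: [0.662, 0.75, -0.001, -0.001]
force: [-0.4, 0.2, -3.7]
finger_gap: 0.32
finger_force: 30.0
```

```bash
python3 look2.py w9; python3 chk.py
python3 - <<'E'
from h import *
u=np.array([.9914,.1305,0]);w=np.array([-.1305,.9914,0])
for n in ["w3","w9"]:
    d=np.load(n+".npz");P=d["P"]*1000;U=P@u;V=P@w;ok=(d["r"]>0)&(abs(P[...,2]-65)<5)&(U>515.5)&(U<545)
    for v0 in (-45,-22):
        m=ok&(abs(V+52-22-v0+0)<8) if 0 else ok&(abs(V-v0)<8); print(n,v0,m.sum(),np.percentile(U[m],[3,50,97]).round(1) if m.any() else "")
im=cv2.imread("pics/w9.png")[110:350,220:520];cv2.imwrite("pics/w9c.png",cv2.resize(im,None,fx=2.5,fy=2.5,interpolation=cv2.INTER_NEAREST))
E
```

```text
40.4 [0.44101417 0.0040268  0.29681548] 7.13 [-0.35541004  0.18389641 -3.69894463]
top [573 108  29  53 237] (array([738.9, 126.6]), array([25. , 59.1]), 5.5) 0.066
top [ 273  135  110   88 9016] (array([444.8,  35.3]), array([131.2, 105.9]), 7.7) 0.0669
top [388 168  14  70 769] (array([531.3,  17.5]), array([14.5, 86.1]), 7.4) 0.0667
top [489 345  57  29 370] (array([ 749.6, -177.3]), array([34.4, 87.9]), 83.0) 0.0668
pin [583 106  42  57 783] (array([740.1, 126.2]), array([27.8, 60. ]), 6.9) 0.0914
pin [393 147   5  16  60] (array([515.3,  76.3]), array([ 2.1, 16.6]), 6.2) 0.0946
pin [412 147   5  16  64] (array([535.6,  78.8]), array([ 5. , 16.6]), 12.0) 0.0973
pin [  0 156   6  41 148] (array([61.6, -6.5]), array([48.5,  6.2]), 82.6) 0.0826
pin [390 240  15  30 118] (array([533.2, -40.2]), array([36.2, 12.1]), 76.7) 0.0957
scene (118, array([346.33, 226.7 ]), array([517.7,  68.7, 102.5]), array([515. , 523.3, 527.6])) 
    (129, array([348.96, 228.46]), array([525.5,  70.4, 101. ]), array([521.8, 531.2, 535.5]))
scene (156, array([317.31, 257.68]), array([534.7, -48.2,  99.4]), array([515.5, 525.5, 528.3])) 
    (151, array([319.54, 259.29]), array([541.9, -47.5,  99.3]), array([523.1, 532.7, 536.1]))
side (112, array([291.11, 250.16]), array([511.6,  87.5,  99. ]), array([513.8, 518.4, 523.2])) 
    (107, array([287.08, 250.3 ]), array([519.8,  89.5,  98.9]), array([522.4, 526.9, 531.5]))
side (78, array([294.6 , 219.72]), array([528.1, -31.1,  98.8]), array([515.3, 520. , 523.3])) 
    (82, array([290.9 , 220.11]), array([536.2, -28.7,  98.2]), array([523.5, 527.4, 532. ]))
w3 -45 128 [515.9 521.4 527.5]
w3 -22 128 [516.1 521.6 527.6]
w9 -45 152 [522.1 528.2 535.1]
w9 -22 155 [522.  528.1 535.1]
```

View pics/w9c.png

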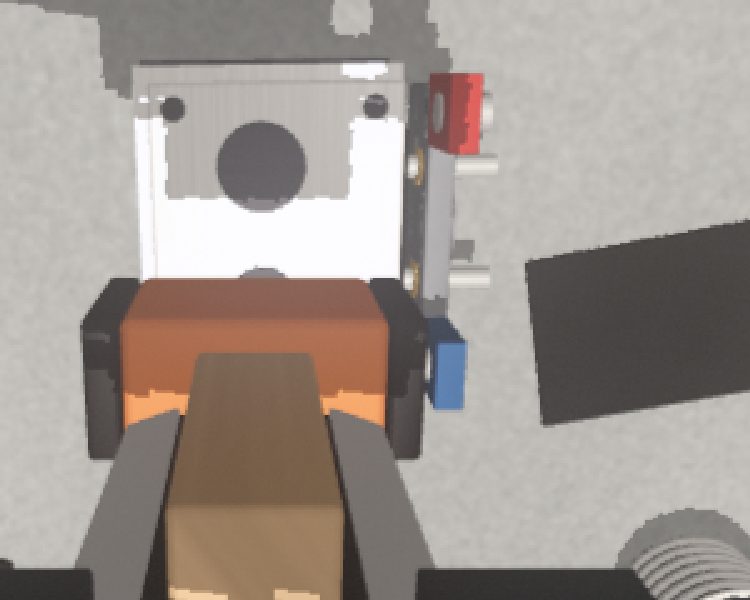

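The cover stands about 7.8 mm off and square: the gap is visible at crop x 405–425 along the whole length, with both dowels engaged. Now I'll take the mallet back to the mat.

Call:
{"op": "carry_out", "data": {
  "motion": [
    {"grip":0,"dx":-1.5,"dy":-0.07,"dz":0,"rx":0,"ry":0,"rz":0},
    {"grip":0,"dx":-3,"dy":-0.06,"dz":0,"rx":0,"ry":0,"rz":0},
    {"grip":0,"dx":-3.2,"dy":-0.06,"dz":0,"rx":0,"ry":0,"rz":0},
    {"grip":0,"dx":-3.2,"dy":-0.06,"dz":0,"rx":0,"ry":0,"rz":0},
    {"grip":0,"dx":-3.2,"dy":-0.06,"dz":0,"rx":0,"ry":0,"rz":0},
    {"grip":0,"dx":-3.2,"dy":-0.06,"dz":0,"rx":0,"ry":0,"rz":0},
    {"grip":0,"dx":-3.2,"dy":-0.06,"dz":0,"rx":0,"ry":0,"rz":0},
    {"grip":0,"dx":-3.2,"dy":-0.06,"dz":0,"rx":0,"ry":0,"rz":0},
    {"grip":0,"dx":-3.2,"dy":-0.06,"dz":0,"rx":0,"ry":0,"rz":0},
    {"grip":0,"dx":-3.2,"dy":-0.06,"dz":0,"rx":0,"ry":0,"rz":0},
    {"grip":0,"dx":-2,"dy":-0.06,"dz":1,"rx":0,"ry":0,"rz":0},
    {"grip":0,"dx":-1.16,"dy":-0.06,"dz":3,"rx":0,"ry":0,"rz":0},
    {"grip":0,"dx":0,"dy":0,"dz":4,"rx":0,"ry":0,"rz":0},
    {"grip":0,"dx":0,"dy":0,"dz":4,"rx":0,"ry":0,"rz":0},
    {"grip":0,"dx":0,"dy":0,"dz":4,"rx":0,"ry":0,"rz":0},
    {"grip":0,"dx":0,"dy":0,"dz":2.5,"rx":0,"ry":0,"rz":0},
    {"grip":0,"dx":0,"dy":0,"dz":1.2,"rx":0,"ry":0,"rz":0},
    {"grip":0,"dx":0,"dy":0,"dz":0.5,"rx":0,"ry":0,"rz":0},
    {"grip":0,"dx":0,"dy":0,"dz":0,"rx":0,"ry":0,"rz":0},
    {"grip":0,"dx":0,"dy":0,"dz":0,"rx":0,"ry":0,"rz":0}
  ]
}}

```text
t: 42.55
position: [0.4768, -0.3273, 0.0991]
eef_rot: [0.662, 0.75, 0.0, 0.002]
force: [0.1, -0.6, -3.7]
finger_gap: 0.317
finger_force: 30.0
```

Run:
```python
from h import *
s,f,P=wrist(); T=s["position"]; z=P[...,2]; print(T,s["force"])
H=hsv(f);h,sa,v=[H[...,i].astype(int) for i in range(3)];ok=f["range_z"]>0
m=ok&(h>3)&(h<22)&(sa>60)&(abs(z-T[2]+.0145)<.012)&(P[...,1]<-.2)
p=P[m]; A=np.c_[p[:,:2]-T[:2],np.ones(len(p))]; print("headtop plane (offset to TCP)",np.linalg.lstsq(A,p[:,2]-T[2],rcond=None)[0],len(p))
m=ok&(h>5)&(h<25)&(sa>60)&(abs(z-T[2]-.07)<.012)&(P[...,1]<-.2)
p=P[m]; A=np.c_[p[:,:2]-T[:2],np.ones(len(p))]; print("handle end",np.linalg.lstsq(A,p[:,2]-T[2],rcond=None)[0],len(p))
```

```text
[ 0.47675465 -0.32729471  0.09907154] [ 0.05112962 -0.58100759 -3.72308314]
headtop plane (offset to TCP) [ 0.01775465 -0.13200593 -0.01337569] 3714
handle end [ 0.0304664  -0.22598393  0.07020173] 4326
```

Call:
{"op": "carry_out", "data": {
  "motion": [
    {"grip":0,"dx":0,"dy":0,"dz":1,"rx":0,"ry":0,"rz":0},
    {"grip":0,"dx":0,"dy":0,"dz":0.8,"rx":0,"ry":0,"rz":0},
    {"grip":0,"dx":0,"dy":0,"dz":0.5,"rx":0,"ry":0,"rz":0},
    {"grip":0,"dx":0,"dy":0,"dz":0.3,"rx":0,"ry":0,"rz":0},
    {"grip":0,"dx":0,"dy":0,"dz":0.1,"rx":0,"ry":0,"rz":0},
    {"grip":0,"dx":0,"dy":0,"dz":0.1,"rx":0,"ry":0,"rz":0},
    {"grip":0,"dx":0,"dy":0,"dz":0.1,"rx":0,"ry":0,"rz":0},
    {"grip":0,"dx":0,"dy":0,"dz":0,"rx":0,"ry":0,"rz":0}
  ]
}}

```text
t: 43.4
position: [0.4759, -0.3267, 0.0688]
eef_rot: [0.662, 0.75, -0.0, 0.0]
force: [-0.3, 0.2, -2.2]
finger_gap: 0.319
finger_force: 30.0
```

Call:
{"op": "carry_out", "data": {
  "motion": [
    {"grip":0,"dx":0,"dy":0,"dz":0.05,"rx":0,"ry":0,"rz":0},
    {"grip":0,"dx":0,"dy":0,"dz":0.05,"rx":0,"ry":0,"rz":0},
    {"grip":0,"dx":0,"dy":0,"dz":0,"rx":0,"ry":0,"rz":0}
  ]
}}

```text
t: 43.7
position: [0.4759, -0.3267, 0.0688]
eef_rot: [0.662, 0.75, -0.0, 0.001]
force: [-2.1, 0.7, 6.0]
finger_gap: 0.318
finger_force: 30.0
```

Standing with a light load. I'll ease off 0.5 mm, open, and rise.

Call:
{"op": "carry_out", "data": {
  "motion": [
    {"grip":0,"dx":0,"dy":0,"dz":-0.05,"rx":0,"ry":0,"rz":0},
    {"grip":0.42,"dx":0,"dy":0,"dz":0,"rx":0,"ry":0,"rz":0},
    {"grip":0.42,"dx":0,"dy":0,"dz":0,"rx":0,"ry":0,"rz":0},
    {"grip":0.8,"dx":0,"dy":0,"dz":0,"rx":0,"ry":0,"rz":0},
    {"grip":1,"dx":0,"dy":0,"dz":0,"rx":0,"ry":0,"rz":0},
    {"grip":1,"dx":0,"dy":0,"dz":0,"rx":0,"ry":0,"rz":0},
    {"grip":1,"dx":0,"dy":0,"dz":0,"rx":0,"ry":0,"rz":0},
    {"grip":1,"dx":0,"dy":0,"dz":-1,"rx":0,"ry":0,"rz":0},
    {"grip":1,"dx":0,"dy":0,"dz":-3,"rx":0,"ry":0,"rz":0},
    {"grip":1,"dx":0,"dy":0,"dz":-4,"rx":0,"ry":0,"rz":0},
    {"grip":1,"dx":0,"dy":0,"dz":-4,"rx":0,"ry":0,"rz":0},
    {"grip":1,"dx":0,"dy":0,"dz":-4,"rx":0,"ry":0,"rz":0},
    {"grip":1,"dx":0,"dy":0,"dz":-2,"rx":0,"ry":0,"rz":0},
    {"grip":1,"dx":0,"dy":0,"dz":0,"rx":0,"ry":0,"rz":0}
  ]
}}

```text
t: 45.1
position: [0.4772, -0.3277, 0.2533]
eef_rot: [0.662, 0.75, 0.0, 0.005]
force: [0.6, 0.2, 0.4]
finger_gap: 1.0
finger_force: 0.0
```

```bash
python3 look.py w10; python3 chk.py | sed -n 5,8p
```

```text
45.1 [ 0.47721182 -0.32765183  0.25325818] 7.17 [0.59573628 0.21916761 0.38629924]
handle [304 211  32  28 883] (array([ 476.5, -326.4]), array([29.3, 23.9]), 6.6) 0.1396154110725793
headtop [ 281  190   78   35 1885] (array([ 476.3, -326.6]), array([90.2, 40. ]), 6.9) 0.054584070226585735
side (112, array([291.11, 250.16]), array([511.6,  87.5,  99. ]), array([513.8, 518.4, 523.2])) 
    (111, array([287.18, 250.13]), array([519.8,  88.7,  98.8]), array([521.8, 526.9, 531.3]))
side (78, array([294.6 , 219.72]), array([528.1, -31.1,  98.8]), array([515.3, 520. , 523.3])) 
    (74, array([290.95, 219.77]), array([536.2, -29.2,  98.8]), array([524.1, 527.4, 531.9]))
```

The mallet stands upright on the mat (its end and head are concentric at the original heights), and the cover is holding its place. I'm handing the job in.

```bash
python3 -c "
from plant import workorder; print(workorder.job_done())"
```

```text
the job is handed in; nothing more can be done
None
```

I handed the job in with the cover about 8 mm off the gasket at both dowels (camera estimate), worked out in alternating nudges, red first, at up to about 14 N measured at the wrist. The mallet stands upright on its mat. No verdict came back.

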